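# Press the lids on the nut jars and lock the press

## Robot

A 6-joint arm with a two-finger parallel gripper is mounted at the origin on the work surface. World frame = base frame: x ahead of the robot, y to its left, z up, the work surface at z = 0. Lengths are in m, angles in degrees, forces in N, time in s.
With the tool pointing down it reaches from about 0.35 to 0.875 m from the base axis. Payload 4.2 kg.
Tool frame: the origin (TCP) lies on the centre line of the jaws, within the pads' length; the fingertips stand 11 mm ahead of it and the grasp point (between the pads) lies 8 mm behind it; y points along the fingers, z is the direction in which the jaws open and shut, and the axes are right-handed (so a half turn about y gives the same grasp; the last joint's range is limited). The gripper opens to 87 mm and grips with 3 to 60 N. Pads are 19 mm wide; open, the fingers measure 117 mm over their backs; the gripper's body (75 mm by 190 mm) begins 51 mm behind the grasp point.
Start: joints at [86.608, 22.042, 0.453, 0, -68.411, -14.817], TCP at [0.195, 0.594, 0.234] pointing down, gripper open.
Joint ranges: [-179.83, 179.83], [-69.29, 118.12], [-61.27, 80.66], [-181.25, 117.63], [-171.15, -9.14], [-177.46, 177.46]. Speed limits (degrees/s): [159.86, 159.86, 180, 180, 180, 180].

## Interface

Orientations are given as a 3x3 rotation matrix whose columns are the frame's x, y, z axes.
In Python, from station import r, optics gives the robot as it stands. The module is installed in compiled form; this text tells all that it offers.
- The arm moves only by the tool step_arm, never from a script. Its argument "moves" is a list that holds one entry, the list of rows, each a list of 7 numbers: the turn, a rotation vector about the tool's x, y, z in rad, then the shift along the tool's x, y, z in cm, then the opening in per cent of the stroke, from 0 (shut) to 100 (fully open). A call has exactly 5 rows; each row is the pose to reach, as a shift and turn from the pose commanded when the call began, along the tool's axes at that moment; what a row does not reach only later rows make up. A row lasts 1/12 s, in which the tool goes at most 41.7 mm and 7.16 degrees, less where a joint would pass 70% of its speed; a pose out of reach is approached as far as the arm can. A call with a gripper value outside its range is refused whole. The fingers move at their own pace and stop on an object; the grip force is fixed at half the most. Time passes only in rows, so rows that repeat a pose let the fingers close, or fill a call up. It gives the time, the measured TCP pose, the force and the opening at its end, in the units of the state.
- r.sense(): the state, without advancing time (a new reading comes with each control period).
- optics.capture(name): name is "scene" or "top" or "wrist"; returns a dict with "image" (400x640x3 uint8, red, green, blue), "fov_y" (degrees; the focal length in pixels is half the picture's height over the tangent of half this angle, whatever the lens; pixels are square), "cx", "cy" (the principal point, pixels), "cam_to_world" (4x4, takes a point from camera to world coordinates). Camera axes: x right, y down, z forward; pixel columns grow to the right and rows downward; lengths in m; the calibration is good to about 2 mm. A picture is of the moment at which its call begins. There is no depth.
- r.finish_job(): hands the job in, once; it reports no verdict.
The state is a dict: "time_s": time; "joints": joint angles; "joint_velocities": joint speeds; "effort": joint torques, N m; "tcp_pos": TCP position; "ee_rot": TCP orientation; "wrist_force": force on the tool from outside, world axes, zero at the start; "moment": the same for the moment, N m; "gripper_width": opening from 0.0 (shut) to 1.0 (fully open).
Only numpy, scipy, OpenCV 4.12 (cv2) and the standard library are available. Lean on these libraries where they do the work, as an engineer would, in place of code of your own. Each camera call takes 0.05 s, during which the arm holds its last target.

## Task

Stand every nut jar on the counter upright in a pocket of the press, then turn the flywheel counter-clockwise (seen from above) by its knob through exactly one revolution, so that the press, not your hand, pushes all the lids down and its head is fully open again. With the jars still in the press, move the lock pin from its parking block fully home through the hole in the wheel and into the hole in the frame below; then move all the jars, upright, into the grey sales tray, and leave the other things on the counter where they are.

Things in the scene. Friction and masses are not known exactly. Their poses are not given: they have to be found in the camera images.
- press: The lidding press, a grey machine 314 mm (x) by 455 mm (y), fixed to the counter. Origin on the counter under the middle pocket; x along the row of pockets, z up. At y = -170 mm a flat flywheel (176 mm across, upper face 104 mm high) on a pedestal; behind the pockets (y over 90 mm) a case up to 144 mm high and the hinged steel press head, upright (to 275 mm high) when open.
- wheel_axis (a point): Centre of the flywheel's upper face, on its vertical axis, 104 mm above the counter; axes as the press. The wheel has a rim, spokes, and a steel pad with a hole (wheel_hole).
- wheel (a joint): Flywheel angle, rad, positive counter-clockwise from above; starts at 0 (white mark at white pointer), blocked below -0.35 and past 6.83. 0 to pi: the press head swings down on the lids (up to 12 N at the knob); pi to 6.283: it swings up fully open again, one stroke. Past 6.283 it starts down again. Friction keeps the wheel where it is left.
- knob_grip (a point): Middle of the black crank knob standing on the flywheel, 64 mm from the wheel's axis, 138 mm above the counter (at angle 0 on the press's -y side of the axis, away from the pockets); 26 mm in diameter, reaching 28 mm above and 32 mm below this point. It spins freely on its spindle, so the gripper need not turn with the wheel.
- bed_mid (a point): Centre of the floor of the middle pocket of the press bed, 30 mm above the counter; axes as the press. Three square pockets in a row along x, at -80, 0 and +80 mm, each 74 mm square with walls 14 mm high (tops 44 mm above the counter).
- lock_hole (a point): Mouth of the lock hole, 16 mm in diameter and 20 mm deep, right through the pedestal plate under the flywheel, 86 mm above the counter, 64 mm to the press's +x side of the wheel's axis. Fixed.
- wheel_hole (a point): Upper mouth (104 mm above the counter) of the 19 mm hole in the flywheel's 14 mm thick pad, 64 mm from the axis, a quarter turn counter-clockwise of the knob; it stands over lock_hole only when the wheel is at 0 or one whole revolution.
- pin_grip (a point): Middle of the head of the loose steel lock pin, upright at the start in a parking block on the press, 130 mm to the +x side of the wheel's axis. Head 22 mm in diameter, 40 mm tall (20 mm below to 20 mm above this point); below it a flange 28 mm in diameter, then a shank 12 mm in diameter, 38 mm long, tip tapered, 62 mm below this point. Lift it at least 45 mm to take it out.
- pin_flange (a point): Underside of the lock pin's flange, 38 mm above its tip, on the pin's axis. With the pin fully home this lies on the wheel's pad, at wheel_hole.
- tray_mid (a point): Centre of the inner floor (5 mm above the table) of the grey sales tray, inside 300 mm along its x and 120 mm along its y, walls 5 mm thick and 20 mm high. Empty at the start and fixed to the counter.
- jar_a_mid (a point): Glass jar of nuts, 58 mm in diameter, body 66 mm tall, 0.3 kg: point on its axis 40 mm above its underside. Its white push-on lid (54 mm across) stands raised, its top 88 mm above the underside; fully pressed 80 mm. Grip the glass, not the lid. Two or three such jars are present (None if absent).
- jar_a_lid (a joint): How far the lid of jar_a is pressed down, m: 0 to 0.0015 at the start (raised), 0.008 the limit; the press leaves it at about 0.007. Takes about 3 N. None if absent.
- jar_b_mid (a point): Glass jar of nuts, 58 mm in diameter, body 66 mm tall, 0.3 kg: point on its axis 40 mm above its underside. Its white push-on lid (54 mm across) stands raised, its top 88 mm above the underside; fully pressed 80 mm. Grip the glass, not the lid. Two or three such jars are present (None if absent).
- jar_b_lid (a joint): How far the lid of jar_b is pressed down, m: 0 to 0.0015 at the start (raised), 0.008 the limit; the press leaves it at about 0.007. Takes about 3 N. None if absent.
- jar_c_mid (a point): Glass jar of nuts, 58 mm in diameter, body 66 mm tall, 0.3 kg: point on its axis 40 mm above its underside. Its white push-on lid (54 mm across) stands raised, its top 88 mm above the underside; fully pressed 80 mm. Grip the glass, not the lid. Two or three such jars are present (None if absent).
- jar_c_lid (a joint): How far the lid of jar_c is pressed down, m: 0 to 0.0015 at the start (raised), 0.008 the limit; the press leaves it at about 0.007. Takes about 3 N. None if absent.
- mug: Bystander on the counter (mug), origin at its underside; leave it where it is.
- nut_bowl: Bystander on the counter (bowl), origin at its underside; leave it where it is.
- scoop: Bystander on the counter (scoop), origin at its underside; leave it where it is.
- tea_carton: Bystander on the counter (carton), origin at its underside; leave it where it is.
- salt_jar: Bystander on the counter (salt jar), origin at its underside; leave it where it is.
- oil_bottle: Bystander on the counter (oil bottle), origin at its underside; leave it where it is.

How it is judged (in metres and radians):
On the way, in this order (a step that is already met when the one before it is completed fails the run):
1. every jar stands upright in a pocket of the press, the wheel not yet turned (x of jar_a_mid in the frame of bed_mid between -0.115 and 0.115 m and y of jar_a_mid in the frame of bed_mid between -0.015 and 0.015 m and z of jar_a_mid in the frame of bed_mid between 0.034 and 0.045 m and angle between each of jar_a_mid, jar_b_mid, jar_c_mid's own z axis and vertical below 0.1 rad and x of jar_b_mid in the frame of bed_mid between -0.115 and 0.115 m and y of jar_b_mid in the frame of bed_mid between -0.015 and 0.015 m and z of jar_b_mid in the frame of bed_mid between 0.034 and 0.045 m and x of jar_c_mid in the frame of bed_mid between -0.115 and 0.115 m and y of jar_c_mid in the frame of bed_mid between -0.015 and 0.015 m and z of jar_c_mid in the frame of bed_mid between 0.034 and 0.045 m and value of joint wheel below 0.4 rad), for 0.2 s.
2. the wheel has been turned half way with the jars in the press and the head has pressed every lid (x of jar_a_mid in the frame of bed_mid between -0.115 and 0.115 m and y of jar_a_mid in the frame of bed_mid between -0.015 and 0.015 m and z of jar_a_mid in the frame of bed_mid between 0.034 and 0.045 m and angle between each of jar_a_mid, jar_b_mid, jar_c_mid's own z axis and vertical below 0.1 rad and x of jar_b_mid in the frame of bed_mid between -0.115 and 0.115 m and y of jar_b_mid in the frame of bed_mid between -0.015 and 0.015 m and z of jar_b_mid in the frame of bed_mid between 0.034 and 0.045 m and x of jar_c_mid in the frame of bed_mid between -0.115 and 0.115 m and y of jar_c_mid in the frame of bed_mid between -0.015 and 0.015 m and z of jar_c_mid in the frame of bed_mid between 0.034 and 0.045 m and value of joint wheel above 2.7 rad and value of joint each of jar_a_lid, jar_b_lid, jar_c_lid above 0.005 m), for 0.05 s.
3. the wheel has come round to one whole revolution (within 0.12 rad), the jars still in the press (x of jar_a_mid in the frame of bed_mid between -0.115 and 0.115 m and y of jar_a_mid in the frame of bed_mid between -0.015 and 0.015 m and z of jar_a_mid in the frame of bed_mid between 0.034 and 0.045 m and angle between each of jar_a_mid, jar_b_mid, jar_c_mid's own z axis and vertical below 0.1 rad and x of jar_b_mid in the frame of bed_mid between -0.115 and 0.115 m and y of jar_b_mid in the frame of bed_mid between -0.015 and 0.015 m and z of jar_b_mid in the frame of bed_mid between 0.034 and 0.045 m and x of jar_c_mid in the frame of bed_mid between -0.115 and 0.115 m and y of jar_c_mid in the frame of bed_mid between -0.015 and 0.015 m and z of jar_c_mid in the frame of bed_mid between 0.034 and 0.045 m and value of joint wheel between 6.1632 and 6.4032 rad), for 0.2 s.
4. the lock pin is fully home through the wheel and the frame, the jars still in the press (all of step 3 and horizontal distance between pin_flange and lock_hole below 0.006 m and z of pin_flange in the frame of wheel_hole between -0.004 and 0.004 m and angle between pin_flange's own z axis and vertical below 0.12 rad), for 0.2 s.
At the end, for the whole second after the job is handed in: Every jar stands upright (within 0.1 rad) at rest on the floor of the sales tray with its lid pressed at least 5 mm; the wheel is within 0.12 rad of one revolution; the lock pin is upright through both holes with its flange within 4 mm of the wheel's pad (x of jar_a_mid in the frame of tray_mid between -0.15 and 0.15 m and y of jar_a_mid in the frame of tray_mid between -0.06 and 0.06 m and z of jar_a_mid in the frame of tray_mid between 0.034 and 0.045 m and angle between each of jar_a_mid, jar_b_mid, jar_c_mid's own z axis and vertical below 0.1 rad and value of joint each of jar_a_lid, jar_b_lid, jar_c_lid above 0.005 m and linear speed of each of jar_a, jar_b, jar_c below 0.02 m/s and x of jar_b_mid in the frame of tray_mid between -0.15 and 0.15 m and y of jar_b_mid in the frame of tray_mid between -0.06 and 0.06 m and z of jar_b_mid in the frame of tray_mid between 0.034 and 0.045 m and x of jar_c_mid in the frame of tray_mid between -0.15 and 0.15 m and y of jar_c_mid in the frame of tray_mid between -0.06 and 0.06 m and z of jar_c_mid in the frame of tray_mid between 0.034 and 0.045 m and value of joint wheel between 6.1632 and 6.4032 rad and horizontal distance between pin_flange and lock_hole below 0.006 m and z of pin_flange in the frame of wheel_hole between -0.004 and 0.004 m and angle between pin_flange's own z axis and vertical below 0.12 rad); the robot touches nothing.
It fails at once if a lid is pressed down before the flywheel has been turned (value of joint any of jar_a_lid, jar_b_lid, jar_c_lid above 0.004 m and value of joint wheel below 1 rad).
It fails at once if a bystander is moved more than 40 mm (distance of any of mug, nut_bowl, scoop, tea_carton, salt_jar, oil_bottle from where it was at the start of the episode above 0.04 m).
Of jar_a, jar_b, jar_c only 2 to 3 are there at a start; the rules pass over those that are not, and their reading is None.
At some moment in a run one of jar_a, jar_b, jar_c may be knocked a few centimetres aside while the robot is not near it.
It also fails if it takes over 210 s, if anything falls off the work surface, if the arm or the gripper's body presses on something with over 40 N, if the wrist force passes 120 N, or if a joint passes its speed limit or range.

## Working session

There is one attempt and no reset: what is moved stays moved. The work goes in short steps, Python scripts to look and compute and a tool call to move; the robot and the scene stay as the last step left them, time stands still between calls to the robot, and variables do not carry over. Pictures are saved under pics/ and viewed, and the job is handed in when it is done.

Besides the shell and the picture viewer there is one more tool, called after "Call:" in YAML: its name, and indented under it one key for each argument. step_arm: Moves the arm, as the interface text tells. Its arguments: {"type":"object","properties":{"moves":{"type":"array"}},"required":["moves"]}

```bash
mkdir -p pics; ls; cat > h.py <<'E'
import numpy as np, cv2
from station import r, optics
def snap(name,fn):
    c=optics.capture(name); cv2.imwrite('pics/'+fn,c['image'][:,:,::-1]); return c
def K(c):
    f=200/np.tan(np.radians(c['fov_y'])/2); return f
def ray(c,u,v,z):
    f=K(c);T=np.array(c['cam_to_world']);d=T[:3,:3]@np.array([(u-c['cx'])/f,(v-c['cy'])/f,1]);o=T[:3,3]
    return o+d*(z-o[2])/d[2]
def proj(c,p):
    f=K(c);T=np.array(c['cam_to_world']);q=T[:3,:3].T@(np.array(p)-T[:3,3]);return np.array([c['cx']+f*q[0]/q[2],c['cy']+f*q[1]/q[2]])
E
python3 - <<'E'
from h import *
for n in ['scene','top','wrist']:
    c=snap(n,n+'0.png');print(n,c['fov_y'],c['cx'],c['cy'],np.round(c['cam_to_world'],3).tolist(),c.keys())
s=r.sense();print(s)
E
```

```text
pics
scene 45.69101037233067 317.61461155987956 197.71840719178303 [[-0.726, 0.496, -0.477, 1.121], [0.688, 0.529, -0.497, 0.5], [0.006, -0.689, -0.725, 1.005], [0.0, 0.0, 0.0, 1.0]] dict_keys(['image', 'fov_y', 'cx', 'cy', 'cam_to_world'])
top 56.92067462473813 315.84896586827006 201.19271149730048 [[0.02, -0.978, 0.209, 0.36], [-1.0, -0.02, 0.004, -0.135], [-0.0, -0.209, -0.978, 1.031], [0.0, 0.0, 0.0, 1.0]] dict_keys(['image', 'fov_y', 'cx', 'cy', 'cam_to_world'])
wrist 64.89479949472586 318.522335215854 198.11412284047123 [[-0.312, -0.918, -0.244, 0.262], [-0.95, 0.302, 0.078, 0.571], [0.002, 0.257, -0.967, 0.382], [0.0, 0.0, 0.0, 1.0]] dict_keys(['image', 'fov_y', 'cx', 'cy', 'cam_to_world'])
{'time_s': 0.15, 'joints': array([ 8.66088293e+01,  2.20795484e+01,  3.98870239e-01, -1.98229234e-02,
       -6.84132677e+01, -1.48159156e+01]), 'joint_velocities': array([-0.0131934 , -0.29026647,  0.20176659,  0.01674082, -0.01275512,
        0.02616822]), 'effort': array([ 2.08077428e-03, -3.91051948e+01,  1.87589335e+01,  4.22240540e+00,
        1.23684586e-02, -1.35093551e-04]), 'tcp_pos': array([0.19514148, 0.59329383, 0.23273188]), 'ee_rot': array([[-9.49893576e-01, -4.18134916e-04, -3.12573222e-01],
       [ 3.12573482e-01, -1.61774250e-03, -9.49892205e-01],
       [-1.08479888e-04, -9.99998604e-01,  1.66738110e-03]]), 'wrist_force': array([-0.04139598, -0.95868829, -0.04130477]), 'moment': array([ 0.05372071, -0.00898329,  0.02467488]), 'gripper_width': 0.9998811219242434}
```

View pics/scene0.png

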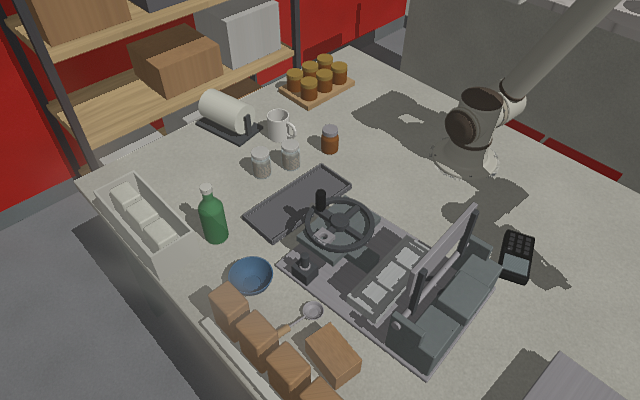

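View pics/top0.png

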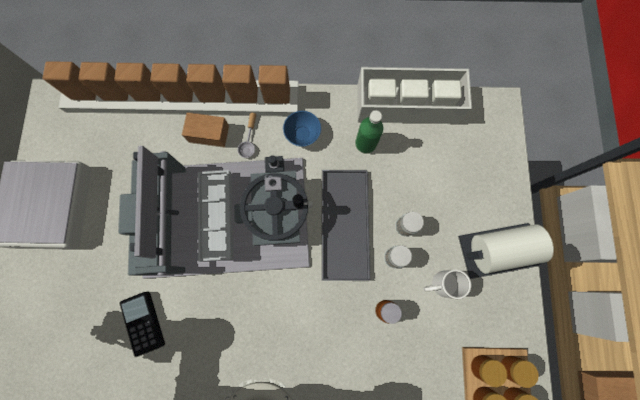

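View pics/wrist0.png

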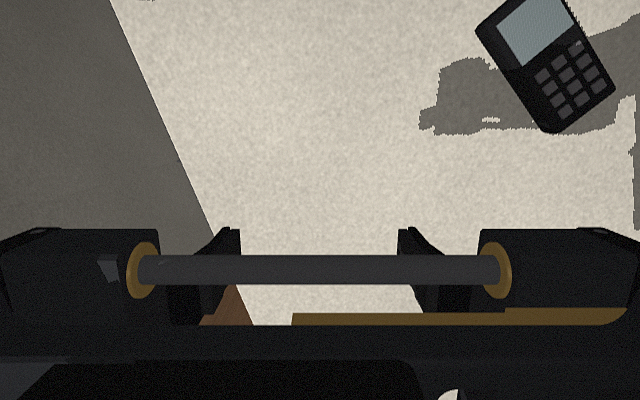

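```bash
python3 - <<'E'
import cv2
a=cv2.imread('pics/scene0.png');cv2.imwrite('pics/s0a.png',cv2.resize(a[90:280,230:390],None,fx=4.2,fy=3.1,interpolation=2)[:600,:800])
cv2.imwrite('pics/s0a.png',cv2.resize(a[100:250,240:440],None,fx=4,fy=4,interpolation=2))
b=cv2.imread('pics/top0.png');cv2.imwrite('pics/t0a.png',cv2.resize(b[140:340,320:480],None,fx=3,fy=3,interpolation=2))
cv2.imwrite('pics/t0b.png',cv2.resize(b[135:285,120:320],None,fx=4,fy=4,interpolation=2))
E
```

```text
(no output)
```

View pics/s0a.png

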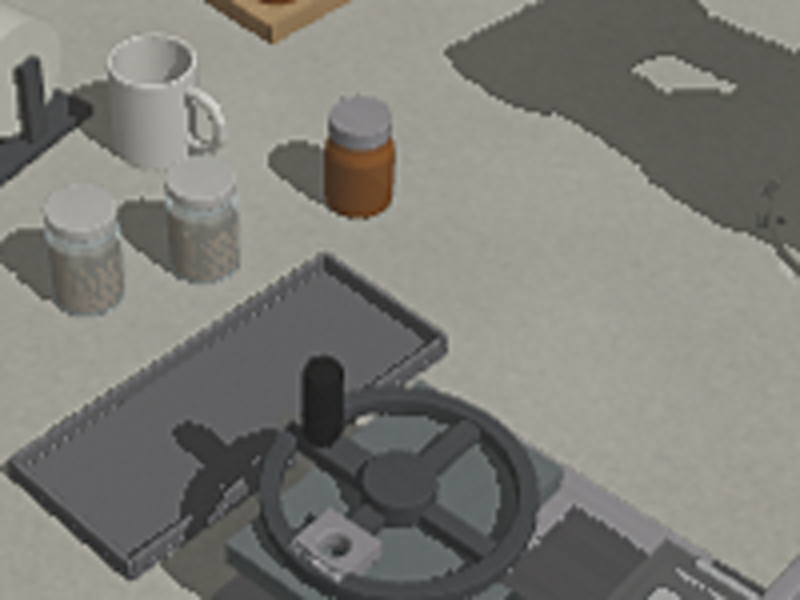

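View pics/t0a.png

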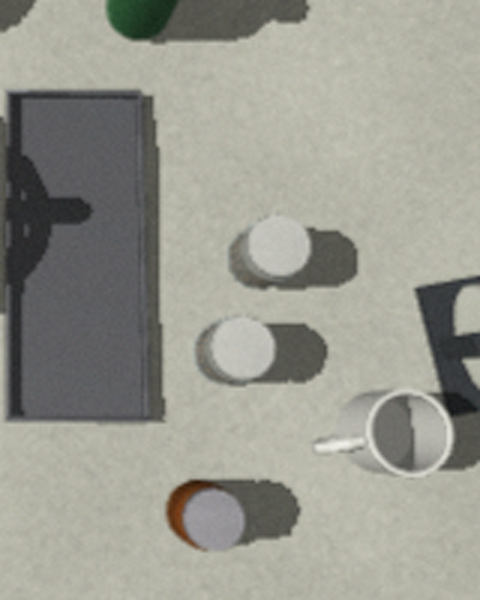

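View pics/t0b.png

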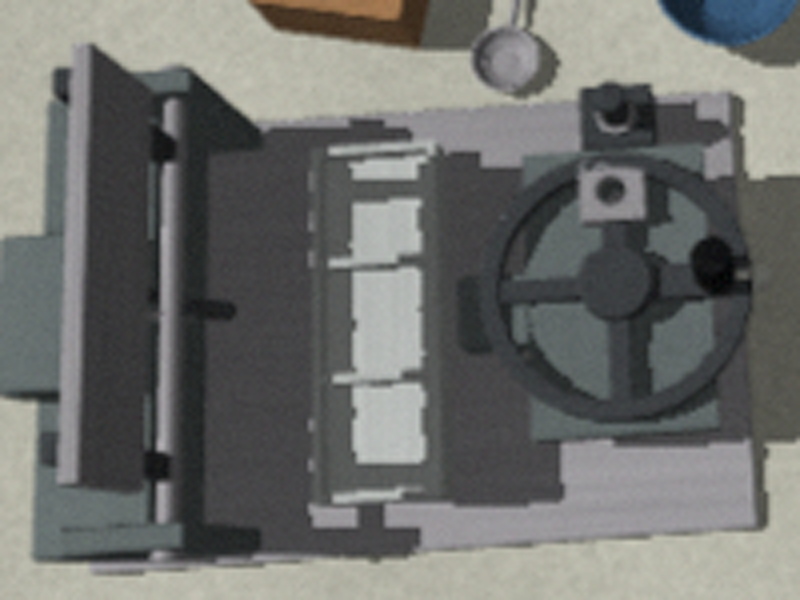

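```bash
python3 - <<'E'
from h import *
import pickle
T=optics.capture('top');S=optics.capture('scene')
pickle.dump((T,S),open('c.pkl','wb'))
z=lambda u,v:(u/4+120,v/4+135)
for n,(p,h) in dict(hub=(z(618,284),.104),hole=(z(611,190),.104),knobtop=(z(712,258),.166),knobbase=(z(705,275),.106),pin=(z(614,98),.16),br=(z(760,528),.01),tr=(z(742,95),.01),
  jar1=((413.3,222),.088),jar2=((401,256),.088),salt=((391,313),.088),tray_tl=((322.5,171),.02),tray_bl=((322.5,279.5),.02),tray_tr=((368,171),.02),tray_br=((368,279.5),.02),bedtl=(z(316,150),.044),bedbl=(z(316,500),.044),bedtr=(z(436,150),.044),bedbr=(z(436,495),.044)).items(): print(n,ray(T,*p,h).round(4))
s=lambda u,v:(u/4+240,v/4+100)
for n,(p,h) in dict(hub=(s(398,470),.104),hole=(s(337,545),.104),knobtop=(s(323,365),.166),jar1=(s(82,213),.088),jar2=(s(201,184),.088),salt=(s(360,118),.088)).items(): print('S',n,ray(S,*p,h).round(4))
E
```

```text
hub [ 0.5427 -0.0254  0.104 ]
hole [ 0.6048 -0.0181  0.104 ]
knobtop [ 0.5475 -0.0884  0.166 ]
knobbase [ 0.5493 -0.0811  0.106 ]
pin [ 0.6488 -0.0244  0.16  ]
br [ 0.3937 -0.1185  0.01  ]
tr [ 0.7027 -0.0981  0.01  ]
jar1 [ 0.511  -0.3838  0.088 ]
jar2 [ 0.4232 -0.3496  0.088 ]
salt [ 0.2839 -0.3212  0.088 ]
tray_tl [ 0.6637 -0.1479  0.02  ]
tray_bl [ 0.3611 -0.1529  0.02  ]
tray_tr [ 0.6664 -0.2776  0.02  ]
tray_br [ 0.3635 -0.2749  0.02  ]
bedtl [0.6452 0.1959 0.044 ]
bedbl [0.4048 0.1751 0.044 ]
bedtr [0.6469 0.1124 0.044 ]
bedbr [0.4097 0.0959 0.044 ]
S hub [ 0.5356 -0.03    0.104 ]
S hole [ 0.6056 -0.0127  0.104 ]
S knobtop [ 0.5485 -0.0857  0.166 ]
S jar1 [ 0.5166 -0.3728  0.088 ]
S jar2 [ 0.4316 -0.338   0.088 ]
S salt [ 0.2904 -0.3133  0.088 ]
```

```bash
python3 - <<'E'
import cv2
a=cv2.imread('pics/scene0.png');cv2.imwrite('pics/s0b.png',cv2.resize(a[160:310,240:440],None,fx=4,fy=4,interpolation=2))
cv2.imwrite('pics/s0c.png',cv2.resize(a[230:380,310:510],None,fx=4,fy=4,interpolation=2))
b=cv2.imread('pics/top0.png');cv2.imwrite('pics/t0c.png',cv2.resize(b[155:295,260:440],None,fx=4,fy=4,interpolation=2))
E
```

```text
(no output)
```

View pics/s0b.png

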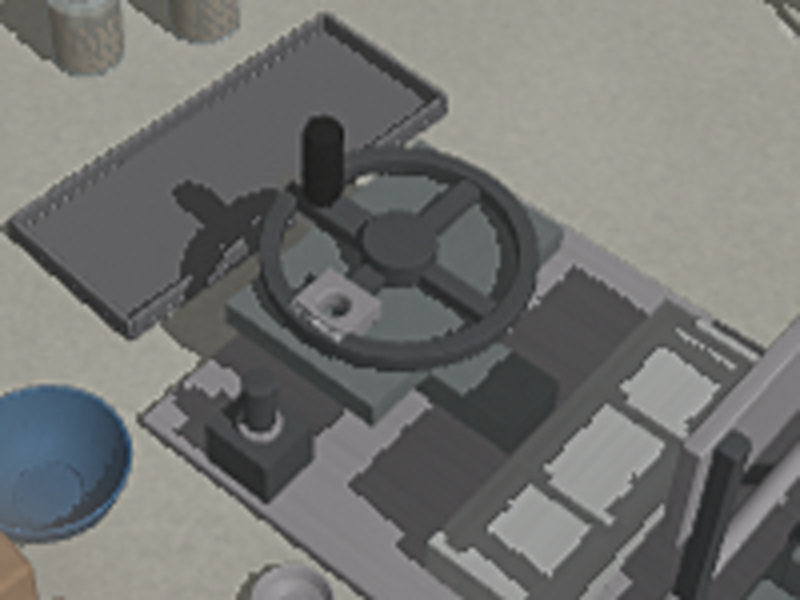

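View pics/s0c.png

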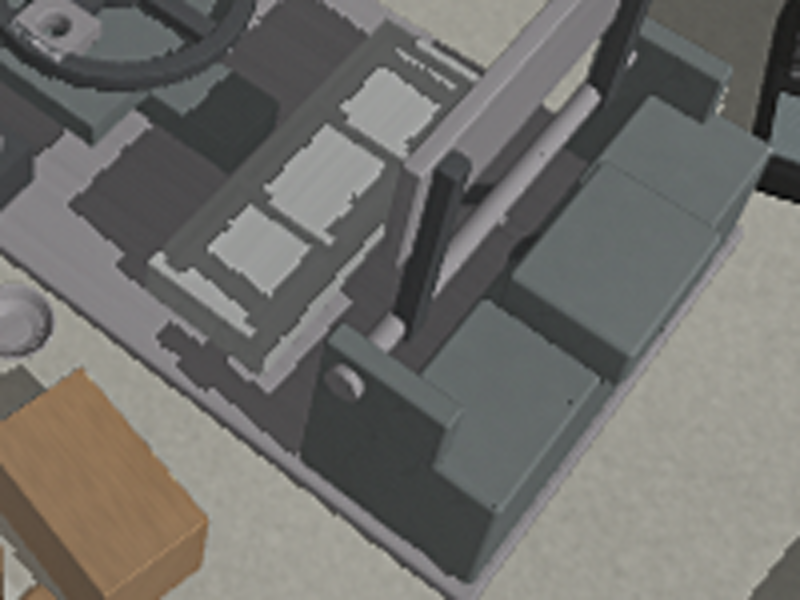

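View pics/t0c.png

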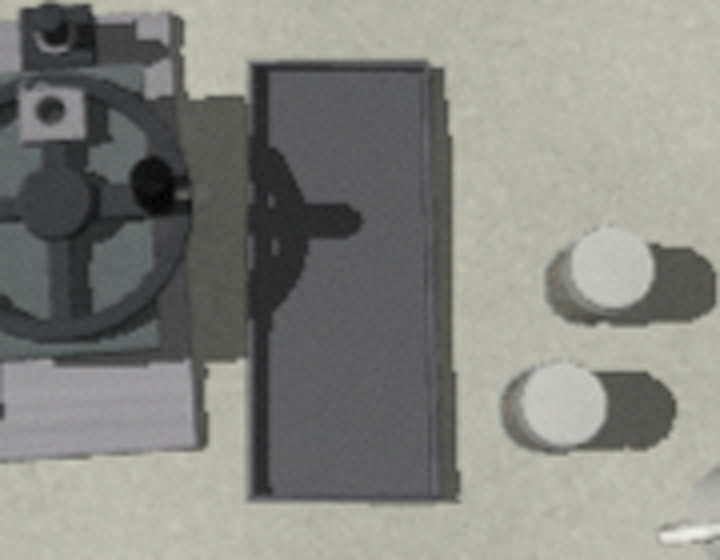

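```bash
cat > fit.py <<'E'
from h import *
import pickle
from scipy.optimize import least_squares
from scipy.spatial.transform import Rotation as R
T,S=pickle.load(open('c.pkl','rb'))
def pr(c,p,k,d):
    M=np.array(c['cam_to_world']);Rm=M[:3,:3]@R.from_rotvec(d[3:]).as_matrix()
    q=Rm.T@(np.array(p)-M[:3,3]-d[:3]);x=q[:2]/q[2];x=x*(1+k*(x@x));return np.array([c['cx'],c['cy']])+K(c)*x
t=lambda u,v:np.array([u/4+260,v/4+155]); s=lambda u,v:np.array([u/4+240,v/4+160])
def pts(p):
    wx,wy,wt,tx,ty,tt,j1x,j1y,j2x,j2y,pz=p[:11]
    def W(x,y,z):c,n=np.cos(wt),np.sin(wt);return [wx+c*x-n*y,wy+n*x+c*y,z]
    def Y(x,y,z):c,n=np.cos(tt),np.sin(tt);return [tx+c*x-n*y,ty+n*x+c*y,z]
    o=[]
    o+=[(T,W(.064,0,.104),t(51,110)),(T,W(0,-.064,.166),t(155,178)),(T,W(.13,0,pz),t(55,26)),(T,W(0,0,.104),t(55,203)),
        (T,Y(.155,.065,.02),t(248,61)),(T,Y(-.155,.065,.02),t(248,500)),(T,Y(.155,-.065,.02),t(428,62)),(T,Y(-.155,-.065,.02),t(437,500)),
        (T,[j1x,j1y,.088],t(611,268)),(T,[j2x,j2y,.088],t(565,404)),
        (S,W(.064,0,.104),s(337,308)),(S,W(0,-.064,.166),s(323,130)),(S,W(.13,0,pz),s(260,383)),(S,W(0,0,.104),s(400,258)),
        (S,Y(.155,.065,.02),s(128,325)),(S,Y(-.155,.065,.02),s(447,97)),(S,Y(.155,-.065,.02),s(8,222)),(S,Y(-.155,-.065,.02),s(325,14)),
        (S,[j1x,j1y,.088],s(82,213-240)),(S,[j2x,j2y,.088],s(201,184-240))]
    return o
def res(p):
    kT,kS=p[11:13];dT,dS=p[13:19],p[19:25]
    e=[pr(c,w,kT if c is T else kS,dT if c is T else dS)-m for c,w,m in pts(p)]
    return np.r_[np.array(e).ravel(),dT[:3]/.002,dT[3:]/.003,dS[:3]/.002,dS[3:]/.003]
p0=np.r_[.54,-.025,.06,.513,-.213,0,.511,-.38,.425,-.345,.16,np.zeros(14)]
f=least_squares(res,p0,x_scale=np.r_[np.ones(13)*.01,np.ones(12)*.001]);
print(f.cost,f.x[:13].round(4),f.x[13:].round(4));print(f.fun[:40].reshape(-1,2).round(1).tolist())
pickle.dump(f.x,open('fit.pkl','wb'))
E
python3 fit.py
```

```text
7.960378091947893 [ 0.5427 -0.0221  0.0809  0.5148 -0.2126  0.0147  0.5119 -0.3848  0.4231
 -0.3512  0.0897 -0.2285 -0.6916] [ 0.0003  0.0007  0.0004  0.0013 -0.0011 -0.0003 -0.0003 -0.0007  0.0007
  0.0031 -0.0004  0.    ]
[[0.4, 0.1], [-1.1, 0.5], [-0.7, -1.2], [0.3, 0.8], [0.3, -0.3], [-0.0, 0.1], [0.5, -0.1], [0.4, 0.0], [-0.1, -0.0], [-0.5, -0.3], [-1.2, 0.1], [0.5, 0.4], [-0.2, 0.7], [-0.0, -2.0], [0.4, 0.5], [0.1, 0.6], [0.7, -0.1], [-0.2, 0.1], [-0.0, -0.1], [-0.2, -1.0]]
```

```bash
sed -i 's/,(S,W(0,0,.104),s(400,258))//; s/,(T,W(0,0,.104),t(55,203))//' fit.py; sed -i 's/\[:40\]/[:36]/' fit.py; python3 fit.py; python3 - <<'E'
import cv2,numpy as np
for n in ['scene','top']:
    a=cv2.imread(f'pics/{n}0.png',0)
    L=cv2.createLineSegmentDetector().detect(a)[0][:,0]
    l=np.hypot(L[:,2]-L[:,0],L[:,3]-L[:,1]);
    for i in np.argsort(-l)[:22]: print(n,L[i].round(1),l[i].round(0))
E
```

```text
4.390909580303719 [ 0.5413 -0.0239  0.0943  0.5148 -0.2125  0.0146  0.5119 -0.3842  0.4234
 -0.3507  0.0888 -0.189  -0.6578] [ 0.0003  0.0006  0.0003  0.0011 -0.001  -0.0003 -0.0003 -0.0006  0.0006
  0.0029 -0.0004  0.0002]
[[0.6, 0.5], [-0.5, 0.6], [-0.8, -0.7], [0.2, -0.4], [-0.2, 0.2], [0.5, -0.3], [0.5, 0.1], [-0.1, -0.1], [-0.5, -0.3], [-1.1, -0.5], [0.1, -0.2], [0.2, 0.5], [0.4, 0.4], [0.1, 0.5], [0.6, -0.2], [-0.2, -0.0], [-0.0, -0.2], [-0.2, -1.0]]
scene [ 96.6 210.9 256.9 399.2] 247.0
scene [199.2 398.2  71.2 230.2] 211.0
scene [ 52.8  63.4 227.8  -0.3] 186.0
scene [297.  280.5 425.3 379.8] 162.0
scene [ 72.4 179.1  -0.   38.5] 158.0
scene [424.7 382.7 302.7 288.3] 154.0
scene [638.8 193.1 504.4 124.3] 151.0
scene [457.6 100.4 348.6  44.6] 122.0
scene [526.2  93.7 611.5   9. ] 120.0
scene [ 93.  149.  197.2 100.1] 115.0
scene [281.6 399.5 209.  317.2] 110.0
scene [201.3 322.5 266.9 399.1] 101.0
scene [239.3 215.5 320.  162.8] 96.0
scene [490.2 293.1 435.  366.7] 92.0
scene [ 92.6 191.1 151.2 258.7] 89.0
scene [253.8 388.6 197.4 322.7] 87.0
scene [ 27.6  30.9  64.  109.6] 87.
[... 288 characters left out ...]
 186.0
top [581.9   2.  420.6   0.6] 161.0
top [602.9 150.5 580.9   4.3] 148.0
top [6.187e+02 1.432e+02 5.959e+02 6.000e-01] 144.0
top [534.  224.3 519.3  87. ] 138.0
top [552.2 398.2 538.4 267. ] 132.0
top [620.3 244.2 638.2 365.6] 123.0
top [360.6 106.7 470.6 108.7] 110.0
top [371.3 171.9 374.2 279.4] 108.0
top [162.5 265.6 164.4 160.6] 105.0
top [466.9  67.8 361.8  65.9] 105.0
top [138.8 253.1 142.  148.1] 105.0
top [483.1 123.7 383.1 122.4] 100.0
top [364.4  69.1 464.4  70.8] 100.0
top [460.6 105.4 364.4 103.8] 96.0
top [ 94.4 249.2   0.6 248.2] 94.0
top [ 31.8  79.4  15.9 160.4] 83.0
top [607.6 164.3 619.8 244.5] 81.0
top [ 63.1 240.8  75.2 164.3] 77.0
top [632.5 368.2 621.2 294.5] 75.0
```

```bash
sed 's/x=x\*(1+k\*(x@x));/x=x*(1+k);/' fit.py>fit2.py; python3 fit2.py;  sed 's/x=x\*(1+k\*(x@x));//' fit.py>fit3.py; python3 fit3.py; sed 's/x=x\*(1+k\*(x@x));//; s/\/.003/\/.01/g' fit.py>fit4.py; python3 fit4.py
```

```text
3.8468140874684913 [ 0.5417 -0.0232  0.0933  0.5146 -0.2126  0.0137  0.5118 -0.3836  0.4235
 -0.3504  0.0892 -0.0128 -0.0127] [ 0.0003  0.0006  0.0001  0.0009 -0.0011 -0.0002 -0.0003 -0.0006  0.0006
  0.0027 -0.0005  0.0004]
[[0.8, 0.4], [-0.5, 0.4], [-0.7, -0.6], [0.2, -0.1], [-0.2, -0.2], [0.2, -0.0], [0.5, 0.2], [-0.1, -0.1], [-0.4, -0.3], [-1.0, -0.7], [0.2, 0.1], [0.4, 0.4], [0.4, 0.3], [-0.1, 0.5], [0.3, -0.2], [-0.1, 0.2], [-0.0, -0.3], [-0.1, -0.9]]
6.203231975577717 [  0.5408  -0.0247   0.0931   0.5145  -0.2124   0.0148   0.512   -0.381
   0.4247  -0.3483   0.0891 -12.5397   5.6825] [-0.0001  0.0004  0.0008  0.0006 -0.0007 -0.0003  0.0001 -0.0004  0.0009
  0.0029 -0.0008  0.0002]
[[0.7, 0.4], [-0.3, 0.6], [-0.9, -1.0], [-0.1, -0.6], [-0.3, 0.6], [0.5, -0.6], [0.9, 0.9], [-0.2, -0.1], [-0.4, -0.3], [-0.9, -0.7], [0.3, -0.5], [0.2, 0.6], [0.2, 0.9], [0.5, 0.4], [-0.4, 0.1], [0.1, -0.2], [-0.0, -0.4], [-0.1, -1.0]]
5.361008393765478 [ 0.5413 -0.0287  0.0926  0.5153 -0.2171  0.016   0.5129 -0.3859  0.4255
 -0.3532  0.0887  8.8496  2.6295] [-0.0002 -0.      0.0009  0.0013  0.0033 -0.0024  0.0002  0.      0.0003
  0.0051 -0.0036  0.0007]
[[0.6, 0.3], [-0.3, 0.5], [-0.9, -1.0], [-0.0, -0.6], [-0.3, 0.6], [0.5, -0.5], [0.9, 0.9], [-0.1, -0.1], [-0.3, -0.3], [-0.9, -0.8], [0.3, -0.5], [0.2, 0.6], [0.2, 0.9], [0.4, 0.5], [-0.3, 0.2], [0.1, -0.0], [-0.0, -0.2], [-0.0, -0.8]]
```

```bash
cat > pl.py <<'E'
import sys
from h import *
from scipy.spatial.transform import Rotation as R
# usage: pl.py x y z phi open [nrows_for_interp] : target TCP, tool x-axis yaw deg
def Rt(phi):
    a=np.radians(phi);x=np.array([np.cos(a),np.sin(a),0]);y=np.array([0,0,-1.]);return np.c_[x,y,np.cross(x,y)]
if __name__=='__main__':
    x,y,z,phi,op=map(float,sys.argv[1:6]); n=int(sys.argv[6]) if len(sys.argv)>6 else None
    s=r.sense();R0=np.array(s['ee_rot']);p0=np.array(s['tcp_pos'])
    d=R0.T@(np.array([x,y,z])-p0)*100; rv=R.from_matrix(R0.T@Rt(phi)).as_rotvec()
    print('t',round(s['time_s'],1),'tcp',p0.round(4),'phi',np.degrees(np.arctan2(R0[1,0],R0[0,0])).round(1),'F',s['wrist_force'].round(1),'w',round(s['gripper_width'],3))
    print('full',rv.round(3).tolist(),d.round(2).tolist())
    need=max(np.linalg.norm(d)/4.17,np.degrees(np.linalg.norm(rv))/7.16);print('rows needed',round(need,1))
E
python3 pl.py .40 .30 .36 120 100; python3 pl.py .53 .12 .36 95 100
```

```text
t 0.2 tcp [0.1952 0.5935 0.233 ] phi 161.8 F [-0.1 -0.4  0. ] w 0.998
full [-0.001, 0.729, -0.0] [-28.63, -12.67, 21.49]
rows needed 9.1
t 0.2 tcp [0.1952 0.5935 0.233 ] phi 161.8 F [-0.1 -0.4  0. ] w 0.998
full [-0.001, 1.166, -0.001] [-46.6, -12.66, 34.53]
rows needed 14.2
```

```bash
cat > pl.py <<'E'
import sys
from h import *
from scipy.spatial.transform import Rotation as R, Slerp
def Rt(phi):
    a=np.radians(phi);x=np.array([np.cos(a),np.sin(a),0]);y=np.array([0,0,-1.]);return np.c_[x,y,np.cross(x,y)]
def plan(wps,vmax=.04,wmax=7.0,quiet=False):
    """wps: list of (x,y,z,phi,open[,minrows]); prints calls of 5 rows"""
    s=r.sense();R0=np.array(s['ee_rot']);p0=np.array(s['tcp_pos'])
    phi0=np.degrees(np.arctan2(R0[1,0],R0[0,0]))
    print('t',round(s['time_s'],1),'tcp',p0.round(4),'phi',phi0.round(1),'F',s['wrist_force'].round(1),'w',round(s['gripper_width'],3))
    poses=[];p,ph=p0,phi0;first=True
    Rc=R0
    for w in wps:
        q=np.array(w[:3]);d=w[3]-ph
        n=max(np.linalg.norm(q-p)/vmax,abs(d)/wmax,w[5] if len(w)>5 else 1);n=int(np.ceil(n-1e-6))
        sl=Slerp([0,1],R.from_matrix([Rc,Rt(w[3])])) if abs(d)<175 else None
        for i in range(1,n+1):
            f=i/n;poses.append((p+(q-p)*f,sl(f).as_matrix() if sl is not None else Rt(ph+d*f),w[4]))
        p,ph,Rc=q,w[3],Rt(w[3])
    while len(poses)%5: poses.append(poses[-1])
    P,Q=p0,R0
    for c in range(0,len(poses),5):
        rows=[]
        for a,b,o in poses[c:c+5]:
            rv=R.from_matrix(Q.T@b).as_rotvec().round(3);t=(Q.T@(a-P)*100).round(2)
            rows.append([float(v)+0. for v in (*rv,*t)]+[o])
        print('['+',\n '.join(str(x).replace(' ','') for x in rows)+']')
        # commanded after rounding
        l=rows[-1];P=P+Q@np.array(l[3:6])/100;Q=Q@R.from_rotvec(l[:3]).as_matrix()
E
python3 - <<'E'
from pl import *
plan([(.40,.30,.36,125,100),(.53,.12,.36,95,100)])
E
```

```text
t 0.2 tcp [0.1952 0.5935 0.233 ] phi 161.8 F [-0.1 -0.4  0. ] w 0.998
[[0.0,0.064,0.0,-2.86,-1.27,2.15,100],
 [0.0,0.128,0.0,-5.73,-2.53,4.3,100],
 [0.0,0.193,0.0,-8.59,-3.8,6.45,100],
 [0.0,0.257,0.0,-11.45,-5.07,8.6,100],
 [0.0,0.321,0.0,-14.31,-6.34,10.74,100]]
[[-0.001,0.064,0.0,-3.4,-1.26,1.14,100],
 [-0.001,0.128,0.0,-6.79,-2.53,2.28,100],
 [-0.001,0.193,0.0,-10.19,-3.8,3.41,100],
 [-0.001,0.257,-0.001,-13.58,-5.06,4.55,100],
 [-0.001,0.321,-0.001,-16.98,-6.33,5.68,100]]
[[0.0,0.087,0.0,-3.7,0.0,-0.05,100],
 [0.0,0.175,0.0,-7.4,-0.01,-0.1,100],
 [0.0,0.262,0.0,-11.1,-0.01,-0.16,100],
 [0.0,0.349,0.0,-14.8,-0.01,-0.21,100],
 [0.0,0.436,0.0,-18.5,-0.01,-0.26,100]]
[[0.0,0.088,0.0,-3.33,0.0,-1.61,100],
 [0.0,0.088,0.0,-3.33,0.0,-1.61,100],
 [0.0,0.088,0.0,-3.33,0.0,-1.61,100],
 [0.0,0.088,0.0,-3.33,0.0,-1.61,100],
 [0.0,0.088,0.0,-3.33,0.0,-1.61,100]]
```

Call:
step_arm:
  moves:
    - [[0,0.064,0,-2.86,-1.27,2.15,100],[0,0.128,0,-5.73,-2.53,4.3,100],[0,0.193,0,-8.6,-3.8,6.45,100],[0,0.257,0,-11.45,-5.07,8.6,100],[0,0.321,0,-14.31,-6.34,10.74,100]]

```text
time_s: 0.67
tcp_pos: [0.2982, 0.4454, 0.2975]
ee_rot: [[-0.801, -0.0, -0.598], [0.598, -0.0, -0.801], [-0.0, -1.0, 0.0]]
wrist_force: [0.3, 0.4, -0.0]
gripper_width: 0.999
```

Call:
step_arm:
  moves:
    - [[0,0.064,0,-3.4,-1.26,1.14,100],[0,0.128,0,-6.8,-2.53,2.28,100],[0,0.193,0,-10.2,-3.8,3.41,100],[0,0.257,0,-13.6,-5.06,4.55,100],[0,0.321,0,-17,-6.33,5.68,100]]

```text
time_s: 1.08
tcp_pos: [0.4007, 0.2983, 0.3611]
ee_rot: [[-0.571, 0.0, -0.821], [0.821, 0.0, -0.571], [0.0, -1.0, -0.0]]
wrist_force: [0.9, 1.1, 0.2]
gripper_width: 1.0
```

Call:
step_arm:
  moves:
    - [[0,0.087,0,-3.7,0,-0.05,100],[0,0.175,0,-7.4,0,-0.1,100],[0,0.262,0,-11.1,0,-0.16,100],[0,0.349,0,-14.8,0,-0.21,100],[0,0.436,0,-18.5,0,-0.26,100]]

```text
time_s: 1.5
tcp_pos: [0.5091, 0.1482, 0.3604]
ee_rot: [[-0.17, 0.0, -0.985], [0.985, 0.0, -0.17], [0.0, -1.0, -0.0]]
wrist_force: [0.4, 1.1, -0.5]
gripper_width: 1.0
```

Call:
step_arm:
  moves:
    - [[0,0.088,0,-3.33,0,-1.6,100],[0,0.088,0,-3.33,0,-1.6,100],[0,0.088,0,-3.33,0,-1.6,100],[0,0.088,0,-3.33,0,-1.6,100],[0,0.088,0,-3.33,0,-1.6,100]]

```text
time_s: 1.92
tcp_pos: [0.5296, 0.1206, 0.3603]
ee_rot: [[-0.088, 0.0, -0.996], [0.996, 0.0, -0.088], [0.0, -1.0, -0.0]]
wrist_force: [-0.4, 0.6, -0.4]
gripper_width: 1.002
```

```bash
python3 - <<'E'
from h import *
import pickle
c=snap('wrist','w1.png');pickle.dump(c,open('w1.pkl','wb'));s=r.sense();print(s['tcp_pos'],s['joints'],s['ee_rot'][:,0],np.round(c['cam_to_world'],3).tolist())
E
```

```text
[0.52955628 0.12086752 0.36044609] [ 2.99630806e+01  1.03605280e+01  2.13251765e+00 -6.01409746e-03
 -8.17530264e+01 -2.48634671e+01] [-8.88726256e-02  9.96042972e-01  2.33415353e-04] [[-0.996, -0.086, -0.022, 0.536], [-0.089, 0.963, 0.256, 0.05], [-0.0, 0.257, -0.966, 0.51], [0.0, 0.0, 0.0, 1.0]]
```

View pics/w1.png

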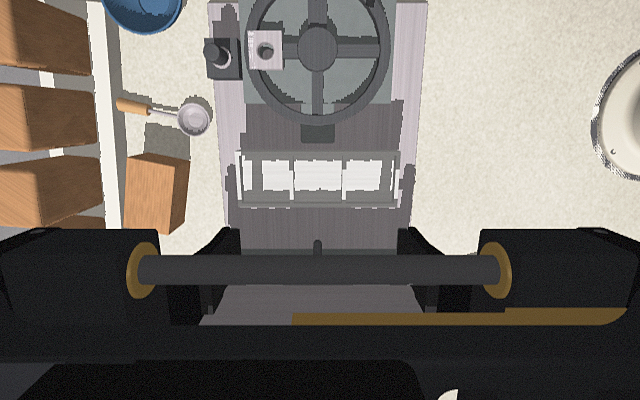

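```bash
python3 - <<'E'
import cv2
a=cv2.imread('pics/w1.png');cv2.imwrite('pics/w1a.png',cv2.resize(a[0:210,195:435],None,fx=3.33,fy=2.857*1.1655,interpolation=2)[:600*2])
b=cv2.resize(a[0:120,195:395],None,fx=4,fy=4,interpolation=2);cv2.imwrite('pics/w1a.png',b)
b=cv2.resize(a[100:250,220:420],None,fx=4,fy=4,interpolation=2);cv2.imwrite('pics/w1b.png',b)
E
```

```text
(no output)
```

View pics/w1a.png

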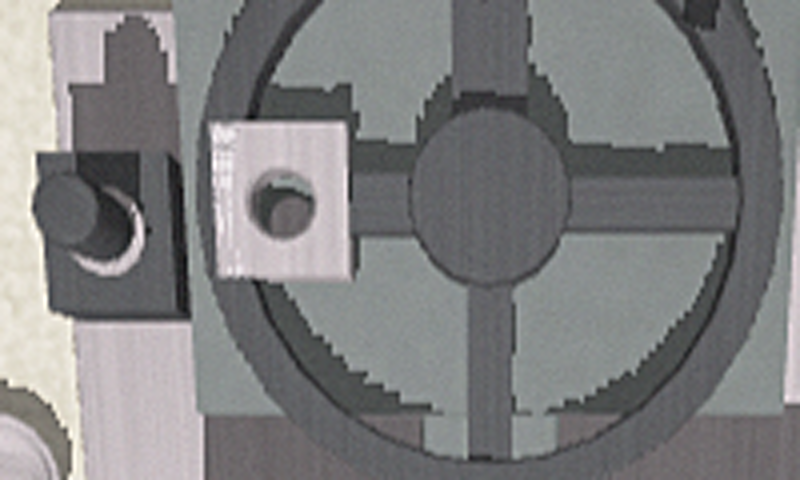

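View pics/w1b.png

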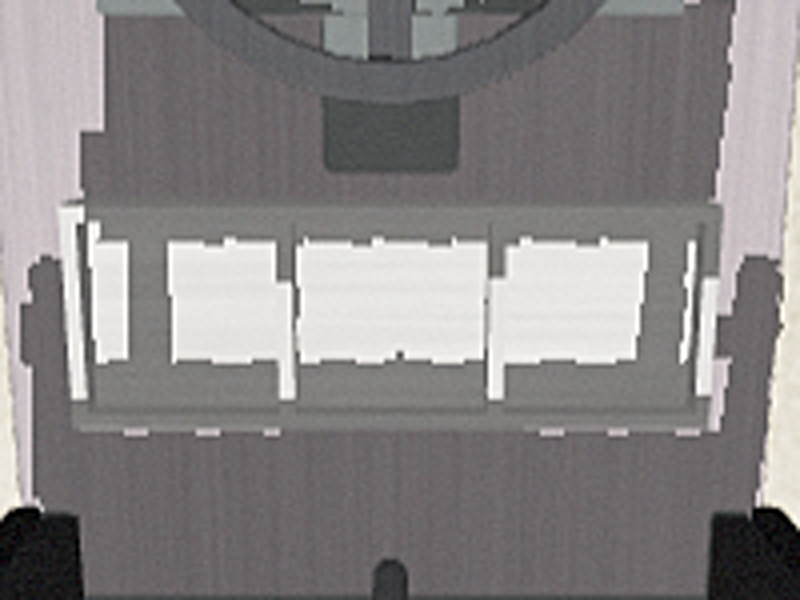

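```bash
python3 - <<'E'
from h import *
import pickle
c=pickle.load(open('w1.pkl','rb'))
a=lambda u,v:(u/4+195,v/4);b=lambda u,v:(u/4+220,v/4+100)
for n,p,h in [('hole',a(282,203),.104),('hub',a(490,196),.104),('rimL',a(205,196),.104),('rimR',a(778,196),.104),('rimB',a(490,478),.104),('d1t',b(287,225),.044),('d1b',b(287,395),.044),('d2t',b(497,225),.044),('d2b',b(497,395),.044),('bl',b(75,402),.044),('br',b(710,402),.044),('pinflange',a(105,230),.05),('pintop',a(66,208),.089)]:
    print(n,ray(c,*p,h).round(4))
E
```

```text
hole [ 0.6055 -0.0167  0.104 ]
hub [ 0.5442 -0.024   0.104 ]
rimL [ 0.6283 -0.0166  0.104 ]
rimR [ 0.4592 -0.0316  0.104 ]
rimB [0.5371 0.0567 0.104 ]
d1t [0.5705 0.1136 0.044 ]
d1b [0.5662 0.1785 0.044 ]
d2t [0.4932 0.1067 0.044 ]
d2b [0.486  0.1714 0.044 ]
bl [0.647  0.1885 0.044 ]
br [0.4043 0.1669 0.044 ]
pinflange [ 0.6739 -0.0119  0.05  ]
pintop [ 0.6742 -0.0119  0.089 ]
```

```bash
python3 - <<'E'
from pl import *
plan([(.51,-.385,.28,-21,100)])
E
```

```text
t 2.0 tcp [0.5296 0.1209 0.3604] phi 95.1 F [-0.7 -0.4 -0.5] w 0.996
[[0.0,0.119,0.0,-2.95,0.47,0.38,100],
 [0.0,0.238,0.0,-5.91,0.94,0.76,100],
 [0.0,0.358,0.0,-8.86,1.42,1.14,100],
 [0.0,0.477,0.0,-11.82,1.89,1.52,100],
 [0.0,0.596,0.0,-14.77,2.36,1.9,100]]
[[0.0,0.119,0.0,-2.65,0.47,-1.35,100],
 [0.0,0.238,0.0,-5.31,0.95,-2.69,100],
 [0.0,0.358,0.0,-7.97,1.42,-4.04,100],
 [0.0,0.477,0.0,-10.63,1.89,-5.38,100],
 [0.0,0.596,0.0,-13.28,2.36,-6.72,100]]
[[0.0,0.119,0.0,-1.45,0.48,-2.61,100],
 [0.0,0.238,0.0,-2.89,0.95,-5.21,100],
 [0.0,0.358,0.0,-4.33,1.42,-7.82,100],
 [0.0,0.477,0.0,-5.78,1.89,-10.42,100],
 [0.0,0.596,0.0,-7.22,2.37,-13.03,100]]
[[0.0,0.119,0.0,0.26,0.47,-2.97,100],
 [0.0,0.238,0.0,0.53,0.94,-5.93,100],
 [0.0,0.238,0.0,0.53,0.94,-5.93,100],
 [0.0,0.238,0.0,0.53,0.94,-5.93,100],
 [0.0,0.238,0.0,0.53,0.94,-5.93,100]]
```

Call:
step_arm:
  moves:
    - [[0,0.119,0,-2.95,0.47,0.38,100],[0,0.238,0,-5.9,0.94,0.76,100],[0,0.358,0,-8.86,1.42,1.14,100],[0,0.477,0,-11.82,1.89,1.52,100],[0,0.596,0,-14.77,2.36,1.9,100]]

```text
time_s: 2.38
tcp_pos: [0.5234, -0.0288, 0.3369]
ee_rot: [[0.49, 0.001, -0.872], [0.872, 0.0, 0.49], [0.001, -1.0, -0.001]]
wrist_force: [0.5, 0.4, 0.5]
gripper_width: 1.001
```

Call:
step_arm:
  moves:
    - [[0,0.119,0,-2.65,0.47,-1.35,100],[0,0.238,0,-5.3,0.95,-2.7,100],[0,0.358,0,-7.97,1.42,-4.04,100],[0,0.477,0,-10.63,1.89,-5.38,100],[0,0.596,0,-13.28,2.36,-6.72,100]]

```text
time_s: 2.8
tcp_pos: [0.5179, -0.1776, 0.3133]
ee_rot: [[0.895, 0.001, -0.446], [0.446, -0.0, 0.895], [0.001, -1.0, -0.0]]
wrist_force: [0.7, -0.4, -0.1]
gripper_width: 1.005
```

Call:
step_arm:
  moves:
    - [[0,0.119,0,-1.45,0.48,-2.6,100],[0,0.238,0,-2.89,0.95,-5.2,100],[0,0.358,0,-4.33,1.42,-7.82,100],[0,0.477,0,-5.78,1.89,-10.42,100],[0,0.596,0,-7.22,2.37,-13.03,100]]

```text
time_s: 3.22
tcp_pos: [0.5123, -0.3265, 0.2896]
ee_rot: [[0.991, 0.001, 0.133], [-0.133, -0.0, 0.991], [0.001, -1.0, -0.0]]
wrist_force: [0.5, -0.0, 0.0]
gripper_width: 1.001
```

Call:
step_arm:
  moves:
    - [[0,0.119,0,0.26,0.47,-2.97,100],[0,0.238,0,0.53,0.94,-5.93,100],[0,0.238,0,0.53,0.94,-5.93,100],[0,0.238,0,0.53,0.94,-5.93,100],[0,0.238,0,0.53,0.94,-5.93,100]]

```text
time_s: 3.63
tcp_pos: [0.51, -0.3848, 0.2801]
ee_rot: [[0.934, 0.0, 0.358], [-0.358, 0.0, 0.934], [-0.0, -1.0, 0.0]]
wrist_force: [0.5, 0.8, 0.7]
gripper_width: 0.999
```

```bash
python3 - <<'E'
from h import *
import pickle
c=snap('wrist','w2.png');pickle.dump(c,open('w2.pkl','wb'));s=r.sense();print(s['tcp_pos'],s['joints'],s['ee_rot'][:,0])
for n,p in [('j1',(.512,-.384)),('j2',(.424,-.350))]: print(n,proj(c,[*p,.088]))
E
```

```text
[ 0.51006399 -0.3845203   0.28048857] [-2.25253348e+01  2.19043730e+01  6.96208624e+00 -3.22288134e-03
 -7.50223837e+01 -8.84058253e+01] [ 9.34004956e-01 -3.57259515e-01  6.17891261e-04]
j1 [319.98089001 180.86806986]
j2 [320.38006668  91.06063365]
```

View pics/w2.png

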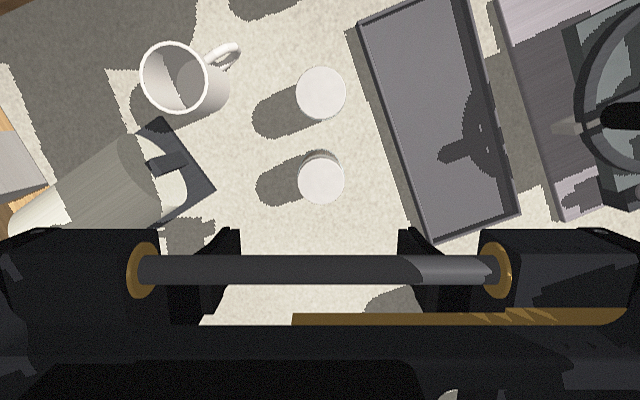

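```bash
python3 - <<'E'
from pl import *
import pickle
c=pickle.load(open('w2.pkl','rb'))
for n,p,h in [('j1',(320.5,181),.088),('j2',(320.5,93),.088),('post',(180,170),.1),('roll',(145,180),.08),('mugrim',(205,75),.09),('handle',(238,48),.07)]: print(n,ray(c,*p,h).round(4))
plan([(.512,-.3845,.06,-21,100)],vmax=.03)
E
```

```text
j1 [ 0.5123 -0.3835  0.088 ]
j2 [ 0.4258 -0.3506  0.088 ]
post [ 0.4457 -0.5174  0.1   ]
roll [ 0.4418 -0.5692  0.08  ]
mugrim [ 0.368  -0.4535  0.09  ]
handle [ 0.352  -0.4149  0.07  ]
t 3.7 tcp [ 0.5101 -0.3845  0.2805] phi -20.9 F [ 0.4 -0.   0.4] w 0.998
[[0.0,0.0,0.0,0.02,2.76,0.01,100],
 [0.0,0.0,0.0,0.04,5.51,0.02,100],
 [0.0,0.0,0.0,0.06,8.27,0.03,100],
 [0.0,0.001,0.0,0.08,11.02,0.04,100],
 [0.0,0.001,0.0,0.1,13.78,0.04,100]]
[[0.0,0.0,0.0,0.02,2.76,0.01,100],
 [0.0,0.0,0.001,0.05,5.51,0.02,100],
 [0.0,0.0,0.001,0.07,8.27,0.03,100],
 [0.0,0.0,0.001,0.07,8.27,0.03,100],
 [0.0,0.0,0.001,0.07,8.27,0.03,100]]
```

Call:
step_arm:
  moves:
    - [[0,0,0,0.05,4,0.02,100],[0,0,0,0.1,8,0.05,100],[0,0,0,0.15,12,0.08,100],[0,0,0,0.2,15.5,0.1,100],[0,0,0,0.2,18.5,0.1,100]]

```text
time_s: 4.1
tcp_pos: [0.5118, -0.3836, 0.0934]
ee_rot: [[0.934, -0.0, 0.357], [-0.357, 0.001, 0.934], [-0.001, -1.0, 0.0]]
wrist_force: [0.9, -0.4, -1.2]
gripper_width: 0.996
```

Call:
step_arm:
  moves:
    - [[0,0,0,0,2,0,100],[0,0,0,0,4,0,100],[0,0,0,0,5.75,0,100],[0,0,0,0,5.75,0,100],[0,0,0,0,5.75,0,60]]

```text
time_s: 4.52
tcp_pos: [0.5122, -0.3845, 0.0376]
ee_rot: [[0.934, -0.001, 0.357], [-0.357, 0.0, 0.934], [-0.001, -1.0, -0.0]]
wrist_force: [0.0, -0.1, 0.5]
gripper_width: 0.972
```

Call:
step_arm:
  moves:
    - [[0,0,0,0,0,0,55],[0,0,0,0,0,0,45],[0,0,0,0,0,0,45],[0,0,0,0,0,0,45],[0,0,0,0,0,0,45]]

```text
time_s: 4.93
tcp_pos: [0.5124, -0.3856, 0.0386]
ee_rot: [[0.933, 0.002, 0.36], [-0.36, -0.0, 0.933], [0.002, -1.0, 0.0]]
wrist_force: [-0.4, 2.3, 3.1]
gripper_width: 0.664
```

```bash
python3 - <<'E'
from pl import *
plan([(.515,-.38,.24,-21,45),(.6076,.1529,.25,95,45)])
E
```

```text
t 4.9 tcp [ 0.5124 -0.3856  0.0386] phi -21.1 F [-0.4  2.3  3.1] w 0.664
[[0.0,0.0,0.0,0.01,-3.36,0.1,45],
 [0.0,-0.001,0.001,0.03,-6.71,0.21,45],
 [0.0,-0.001,0.001,0.04,-10.07,0.31,45],
 [0.0,-0.001,0.001,0.05,-13.43,0.42,45],
 [0.0,-0.001,0.002,0.07,-16.78,0.52,45]]
[[0.0,-0.001,0.0,0.0,-3.36,0.1,45],
 [0.0,-0.12,0.0,-0.61,-3.42,3.22,45],
 [0.0,-0.239,0.0,-1.23,-3.48,6.35,45],
 [0.0,-0.358,0.0,-1.85,-3.53,9.47,45],
 [0.0,-0.477,0.0,-2.46,-3.59,12.59,45]]
[[0.0,-0.119,0.0,0.88,-0.06,3.06,45],
 [0.0,-0.238,0.0,1.77,-0.12,6.11,45],
 [0.0,-0.357,0.0,2.65,-0.18,9.17,45],
 [0.0,-0.476,0.0,3.54,-0.24,12.22,45],
 [0.0,-0.595,0.0,4.42,-0.29,15.28,45]]
[[0.0,-0.12,0.0,2.45,-0.06,2.03,45],
 [0.0,-0.239,0.0,4.89,-0.12,4.07,45],
 [0.0,-0.358,0.0,7.34,-0.18,6.1,45],
 [0.0,-0.477,0.0,9.79,-0.24,8.14,45],
 [0.0,-0.596,0.0,12.23,-0.29,10.17,45]]
[[0.0,-0.119,0.0,3.17,-0.06,0.31,45],
 [0.0,-0.238,0.0,6.34,-0.12,0.62,45],
 [0.0,-0.357,0.0,9.5,-0.18,0.93,45],
 [0.0,-0.357,0.0,9.5,-0.18,0.93,45],
 [0.0,-0.357,0.0,9.5,-0.18,0.93,45]]
```

Call:
step_arm:
  moves:
    - [[0,0,0,0.01,-2,0.1,45],[0,0,0,0.03,-5.5,0.21,45],[0,0,0,0.04,-9,0.31,45],[0,0,0,0.05,-13,0.42,45],[0,-0.001,0,0.07,-16.78,0.52,45]]

```text
time_s: 5.35
tcp_pos: [0.5133, -0.3807, 0.2062]
ee_rot: [[0.933, -0.002, 0.359], [-0.359, 0.001, 0.933], [-0.002, -1.0, 0.0]]
wrist_force: [0.6, 0.2, -2.9]
gripper_width: 0.659
```

Call:
step_arm:
  moves:
    - [[0,0,0,0,-3.36,0.1,45],[0,-0.12,0,-0.6,-3.4,3.2,45],[0,-0.239,0,-1.2,-3.5,6.35,45],[0,-0.358,0,-1.85,-3.5,9.5,45],[0,-0.477,0,-2.46,-3.6,12.6,45]]

```text
time_s: 5.77
tcp_pos: [0.5355, -0.2531, 0.2403]
ee_rot: [[0.993, -0.002, -0.114], [0.114, 0.001, 0.993], [-0.002, -1.0, 0.002]]
wrist_force: [0.4, 0.7, -4.2]
gripper_width: 0.664
```

Call:
step_arm:
  moves:
    - [[0,-0.119,0,0.88,-0.06,3.06,45],[0,-0.238,0,1.77,-0.12,6.1,45],[0,-0.357,0,2.65,-0.18,9.17,45],[0,-0.476,0,3.54,-0.24,12.22,45],[0,-0.595,0,4.42,-0.29,15.28,45]]

```text
time_s: 6.18
tcp_pos: [0.5629, -0.0964, 0.2434]
ee_rot: [[0.758, -0.002, -0.652], [0.652, 0.001, 0.758], [-0.001, -1.0, 0.002]]
wrist_force: [0.5, -0.4, -3.9]
gripper_width: 0.662
```

Call:
step_arm:
  moves:
    - [[0,-0.12,0,2.45,-0.06,2.03,45],[0,-0.239,0,4.89,-0.12,4.07,45],[0,-0.358,0,7.34,-0.18,6.1,45],[0,-0.477,0,9.79,-0.24,8.14,45],[0,-0.596,0,12.23,-0.29,10.17,45]]

```text
time_s: 6.6
tcp_pos: [0.5902, 0.0602, 0.2462]
ee_rot: [[0.261, -0.002, -0.965], [0.965, -0.0, 0.261], [-0.001, -1.0, 0.002]]
wrist_force: [1.9, 0.1, -2.4]
gripper_width: 0.657
```

Call:
step_arm:
  moves:
    - [[0,-0.119,0,3.17,-0.06,0.31,45],[0,-0.238,0,6.34,-0.12,0.62,45],[0,-0.357,0,9.5,-0.18,0.93,45],[0,-0.357,0,9.5,-0.18,0.93,45],[0,-0.357,0,9.5,-0.18,0.93,45]]

```text
time_s: 7.02
tcp_pos: [0.6067, 0.1543, 0.2473]
ee_rot: [[-0.088, -0.003, -0.996], [0.996, -0.001, -0.088], [-0.0, -1.0, 0.003]]
wrist_force: [0.4, -1.1, -3.5]
gripper_width: 0.663
```

```bash
python3 - <<'E'
from pl import *
snap('scene','s3.png')
plan([(.6076,.1529,.12,95.1,45,6),(.6076,.1529,.07,95.1,45,4)])
E
```

```text
t 7.1 tcp [0.6066 0.1531 0.2476] phi 95.0 F [ 0.2 -0.2 -3.2] w 0.659
[[0.0,0.0,0.0,0.0,2.13,-0.02,45],
 [-0.001,-0.001,0.0,-0.01,4.25,-0.05,45],
 [-0.001,-0.001,0.0,-0.01,6.38,-0.07,45],
 [-0.002,-0.001,0.0,-0.01,8.51,-0.09,45],
 [-0.002,-0.002,-0.001,-0.02,10.63,-0.11,45]]
[[-0.001,0.0,0.0,0.0,2.13,-0.02,45],
 [-0.001,0.0,0.0,0.0,3.38,-0.02,45],
 [-0.001,0.0,0.0,0.0,4.63,-0.02,45],
 [-0.001,0.0,0.0,0.0,5.88,-0.02,45],
 [-0.001,0.0,0.0,0.0,7.13,-0.02,45]]
```

View pics/s3.png

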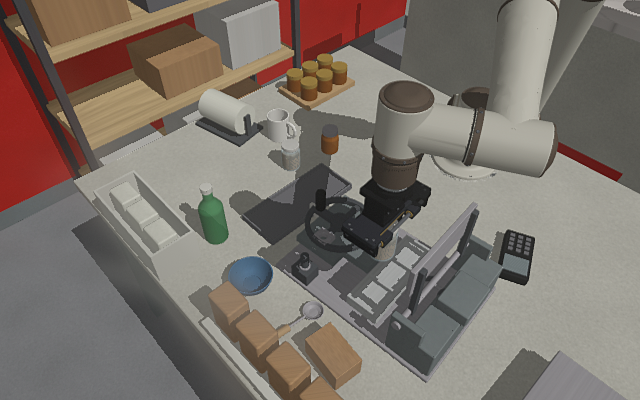

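Call:
step_arm:
  moves:
    - [[0,0,0,0,2,-0.02,45],[0,0,0,0,4.5,-0.05,45],[0,0,0,0,7,-0.07,45],[0,0,0,0,9.5,-0.1,45],[-0.002,0,0,0,12,-0.1,45]]

```text
time_s: 7.48
tcp_pos: [0.6079, 0.1512, 0.1278]
ee_rot: [[-0.084, 0.002, -0.996], [0.996, 0.0, -0.084], [-0.0, -1.0, -0.002]]
wrist_force: [0.8, -0.6, -3.7]
gripper_width: 0.661
```

```bash
python3 - <<'E'
from pl import *
plan([(.6076,.1529,.0695,95.1,45,5)])
E
```

```text
t 7.5 tcp [0.6079 0.1512 0.1278] phi 94.8 F [ 0.8 -0.6 -3.7] w 0.661
[[0.0,-0.001,0.0,0.04,1.17,0.01,45],
 [0.001,-0.002,0.0,0.07,2.33,0.01,45],
 [0.001,-0.003,0.0,0.11,3.5,0.02,45],
 [0.001,-0.004,0.0,0.14,4.66,0.02,45],
 [0.002,-0.005,0.0,0.18,5.83,0.03,45]]
```

Call:
step_arm:
  moves:
    - [[0,0,0,0,1.5,0,45],[0,0,0,0,3,0,45],[0,0,0,0,4.5,0,45],[0,0,0,0,5.4,0,45],[0,0,0,0,5.8,0,45]]

```text
time_s: 7.9
tcp_pos: [0.6074, 0.1512, 0.0692]
ee_rot: [[-0.085, -0.001, -0.996], [0.996, -0.001, -0.085], [-0.001, -1.0, 0.001]]
wrist_force: [0.2, 0.9, -2.7]
gripper_width: 0.666
```

Call:
step_arm:
  moves:
    - [[0,0,0,0,0,0,45],[0,0,0,0,0,0,70],[0,0,0,0,0,0,90],[0,0,0,0,0,0,100],[0,0,0,0,0,0,100]]

```text
time_s: 8.32
tcp_pos: [0.6094, 0.1533, 0.0724]
ee_rot: [[-0.087, 0.005, -0.996], [0.996, 0.001, -0.087], [0.001, -1.0, -0.005]]
wrist_force: [-0.9, -0.7, -0.1]
gripper_width: 0.843
```

Call:
step_arm:
  moves:
    - [[0,0,0,0,-1,0,100],[0,0,0,0,-4,0,100],[0,0,0,0,-8,0,100],[0,0,0,0,-12,0,100],[0,0,0,0,-16,0,100]]

```text
time_s: 8.73
tcp_pos: [0.608, 0.1527, 0.234]
ee_rot: [[-0.087, 0.003, -0.996], [0.996, 0.0, -0.087], [0.0, -1.0, -0.003]]
wrist_force: [0.6, 0.4, -0.2]
gripper_width: 0.998
```

```bash
python3 - <<'E'
from pl import *
snap('scene','s4.png');snap('top','t4.png');
a=cv2.imread('pics/s4.png');b=cv2.imread('pics/t4.png')
cv2.imwrite('pics/m4.png',np.hstack([cv2.resize(a[180:330,310:440],None,fx=3,fy=3),cv2.resize(b[140:290,150:280],None,fx=3,fy=3)]))
plan([(.425,-.351,.26,-21,100),(.425,-.351,.1,-21,100)])
E
```

```text
t 8.8 tcp [0.6122 0.1541 0.2414] phi 95.1 F [0.1 0.4 1. ] w 1.0
[[0.0,0.119,0.001,-2.86,-0.15,1.36,100],
 [0.001,0.238,0.003,-5.72,-0.3,2.71,100],
 [0.001,0.357,0.004,-8.58,-0.45,4.07,100],
 [0.002,0.477,0.005,-11.45,-0.6,5.43,100],
 [0.002,0.596,0.007,-14.31,-0.75,6.78,100]]
[[0.001,0.119,0.001,-3.13,-0.12,-0.48,100],
 [0.001,0.238,0.003,-6.26,-0.25,-0.96,100],
 [0.002,0.357,0.004,-9.39,-0.38,-1.45,100],
 [0.002,0.476,0.005,-12.52,-0.5,-1.93,100],
 [0.003,0.596,0.007,-15.65,-0.63,-2.41,100]]
[[0.001,0.119,0.001,-2.32,-0.11,-2.16,100],
 [0.001,0.238,0.003,-4.64,-0.22,-4.32,100],
 [0.002,0.357,0.004,-6.96,-0.33,-6.48,100],
 [0.002,0.476,0.005,-9.28,-0.44,-8.63,100],
 [0.003,0.595,0.007,-11.6,-0.55,-10.79,100]]
[[0.0,0.119,0.001,-0.71,-0.11,-3.09,100],
 [0.001,0.239,0.002,-1.43,-0.22,-6.18,100],
 [0.001,0.239,0.002,-1.43,3.78,-6.17,100],
 [0.001,0.239,0.002,-1.44,7.78,-6.17,100],
 [0.001,0.239,0.002,-1.45,11.78,-6.17,100]]
[[0.0,0.0,0.0,0.0,4.0,0.0,100],
 [0.0,0.0,0.0,0.0,4.0,0.0,100],
 [0.0,0.0,0.0,0.0,4.0,0.0,100],
 [0.0,0.0,0.0,0.0,4.0,0.0,100],
 [0.0,0.0,0.0,0.0,4.0,0.0,100]]
```

View pics/m4.png

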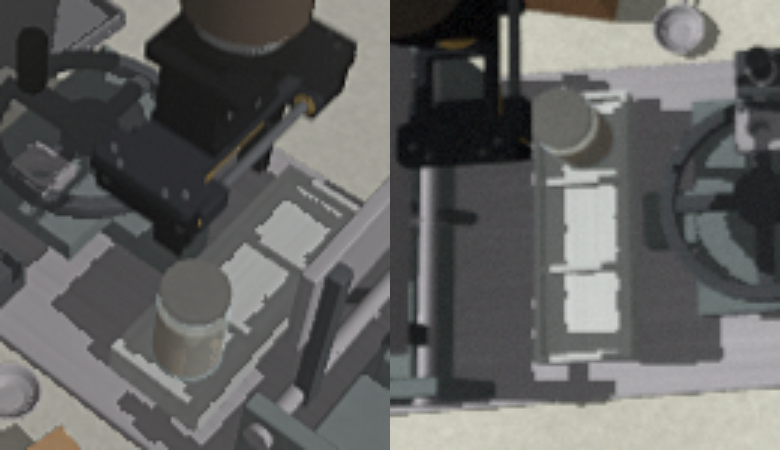

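Call:
step_arm:
  moves:
    - [[0,0.119,0,-2.86,-0.3,1.36,100],[0,0.238,0,-5.72,-0.6,2.7,100],[0,0.357,0,-8.6,-0.9,4.07,100],[0,0.477,0,-11.45,-1.2,5.43,100],[0,0.596,0,-14.3,-1.5,6.8,100]]

```text
time_s: 9.25
tcp_pos: [0.5522, 0.0034, 0.247]
ee_rot: [[0.492, 0.004, -0.871], [0.871, 0.0, 0.492], [0.002, -1.0, -0.003]]
wrist_force: [0.2, -0.2, 1.0]
gripper_width: 1.003
```

Call:
step_arm:
  moves:
    - [[0,0.119,0,-3.13,0,-0.5,100],[0,0.238,0,-6.26,0,-1,100],[0,0.357,0,-9.4,0,-1.45,100],[0,0.476,0,-12.5,0,-1.93,100],[0,0.596,0,-15.65,0,-2.4,100]]

```text
time_s: 9.67
tcp_pos: [0.4969, -0.1451, 0.2468]
ee_rot: [[0.896, 0.004, -0.444], [0.444, -0.0, 0.896], [0.004, -1.0, -0.002]]
wrist_force: [0.4, -0.2, 0.3]
gripper_width: 0.997
```

Call:
step_arm:
  moves:
    - [[0,0.119,0,-2.32,-0.1,-2.16,100],[0,0.238,0,-4.64,-0.2,-4.32,100],[0,0.357,0,-6.96,-0.3,-6.48,100],[0,0.476,0,-9.28,-0.4,-8.63,100],[0,0.595,0,-11.6,-0.5,-10.8,100]]

```text
time_s: 10.08
tcp_pos: [0.4417, -0.2938, 0.2517]
ee_rot: [[0.991, 0.004, 0.134], [-0.134, -0.001, 0.991], [0.004, -1.0, -0.0]]
wrist_force: [1.4, 1.2, -0.9]
gripper_width: 1.0
```

Call:
step_arm:
  moves:
    - [[0,0.119,0,-0.7,0,-3.1,100],[0,0.239,0,-1.43,0,-6.2,100],[0,0.239,0,-1.43,0,-6.2,100],[0,0.239,0,-1.43,0,-6.2,100],[0,0.239,0,-1.43,0,-6.2,100]]

```text
time_s: 10.5
tcp_pos: [0.4201, -0.352, 0.2509]
ee_rot: [[0.933, 0.003, 0.36], [-0.36, -0.0, 0.933], [0.003, -1.0, 0.001]]
wrist_force: [-0.2, 0.2, -0.2]
gripper_width: 0.999
```

```bash
python3 - <<'E'
from pl import *
import pickle
c=snap('wrist','w5.png');pickle.dump(c,open('w5.pkl','wb'))
print(proj(c,[.425,-.351,.088]))
plan([(.425,-.351,.1,-21,100),(.425,-.351,.038,-21,100)])
E
```

```text
[321.14588122 188.7597553 ]
t 10.6 tcp [ 0.4204 -0.3515  0.2509] phi -21.0 F [ 0.4 -0.1 -0.1] w 1.004
[[0.0,0.0,0.001,0.09,3.77,0.05,100],
 [0.0,0.0,0.001,0.19,7.55,0.1,100],
 [-0.001,0.0,0.002,0.28,11.32,0.15,100],
 [-0.001,0.0,0.003,0.37,15.09,0.2,100],
 [-0.001,0.0,0.003,0.36,18.19,0.2,100]]
[[0.0,0.0,0.0,0.0,3.1,0.0,100],
 [0.0,0.0,0.0,0.0,3.1,0.0,100],
 [0.0,0.0,0.0,0.0,3.1,0.0,100],
 [0.0,0.0,0.0,0.0,3.1,0.0,100],
 [0.0,0.0,0.0,0.0,3.1,0.0,100]]
```

View pics/w5.png

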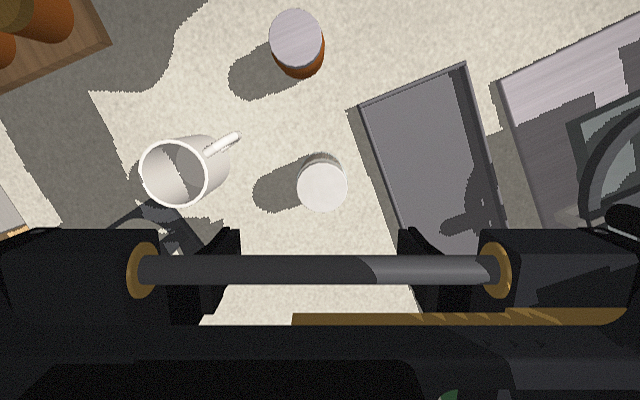

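```bash
python3 - <<'E'
from pl import *
import pickle
c=pickle.load(open('w5.pkl','rb'));print(ray(c,322,186.5,.088),ray(c,228,180,.095),ray(c,240,135,.06), ray(c,325,40,.08))
plan([(.4235,-.3508,.24,80,100),(.4235,-.3508,.1,80,100)])
E
```

```text
[ 0.42310635 -0.34934508  0.088     ] [ 0.38199122 -0.4332274   0.095     ] [ 0.34553567 -0.41259383  0.06      ] [ 0.29559609 -0.29758167  0.08      ]
t 10.6 tcp [ 0.4204 -0.3515  0.2509] phi -21.0 F [ 0.4 -0.1 -0.1] w 1.004
[[0.0,-0.118,0.0,0.02,0.07,0.01,100],
 [0.0,-0.235,0.0,0.03,0.15,0.02,100],
 [0.0,-0.353,0.001,0.05,0.22,0.04,100],
 [0.0,-0.47,0.001,0.07,0.29,0.05,100],
 [0.001,-0.588,0.001,0.09,0.36,0.06,100]]
[[0.0,-0.117,0.0,0.02,0.08,0.0,100],
 [0.0,-0.235,0.0,0.04,0.15,0.0,100],
 [0.0,-0.352,0.001,0.06,0.22,0.0,100],
 [0.0,-0.47,0.001,0.08,0.3,0.0,100],
 [0.0,-0.587,0.001,0.1,0.37,0.0,100]]
[[0.0,-0.118,0.0,0.02,0.07,-0.01,100],
 [0.0,-0.236,0.0,0.04,0.14,-0.02,100],
 [0.0,-0.353,0.001,0.06,0.22,-0.03,100],
 [0.001,-0.471,0.001,0.08,0.29,-0.05,100],
 [0.001,-0.588,0.001,0.09,0.36,-0.06,100]]
[[0.0,0.0,0.0,0.0,3.5,0.0,100],
 [0.0,0.0,0.0,0.0,7.0,0.0,100],
 [0.0,0.0,0.0,0.0,10.5,0.0,100],
 [0.0,0.0,0.0,0.0,14.0,0.0,100],
 [0.0,0.0,0.0,0.0,14.0,0.0,100]]
```

Call:
step_arm:
  moves:
    - [[0,-0.118,0,0,0,0,100],[0,-0.235,0,0,0,0,100],[0,-0.353,0,0,0,0,100],[0,-0.47,0,0,0,0,100],[0,-0.588,0,0.1,0,0.1,100]]

```text
time_s: 10.97
tcp_pos: [0.422, -0.3503, 0.2509]
ee_rot: [[0.974, 0.003, -0.226], [0.226, -0.0, 0.974], [0.003, -1.0, -0.001]]
wrist_force: [-0.1, -1.2, 0.2]
gripper_width: 1.001
```

Call:
step_arm:
  moves:
    - [[0,-0.118,0,0,0,0,100],[0,-0.235,0,0,0,0,100],[0,-0.353,0,0,0,0,100],[0,-0.47,0,0,0,0,100],[0,-0.588,0,0.1,0,0,100]]

```text
time_s: 11.38
tcp_pos: [0.4231, -0.35, 0.2508]
ee_rot: [[0.685, 0.003, -0.729], [0.729, 0.0, 0.685], [0.002, -1.0, -0.002]]
wrist_force: [-0.2, -0.5, 0.2]
gripper_width: 1.001
```

Call:
step_arm:
  moves:
    - [[0,-0.118,0,0,1,0,100],[0,-0.235,0,0,2,0,100],[0,-0.353,0,0,3,0,100],[0,-0.47,0,0,4,0,100],[0,-0.588,0,0.1,5,0,100]]

```text
time_s: 11.8
tcp_pos: [0.424, -0.3493, 0.2004]
ee_rot: [[0.166, 0.003, -0.986], [0.986, -0.0, 0.166], [0.0, -1.0, -0.003]]
wrist_force: [-0.5, -0.4, 0.1]
gripper_width: 0.994
```

```bash
python3 - <<'E'
from pl import *
c=snap('wrist','w6.png')
plan([(.4233,-.350,.038,80,100)])
E
```

```text
t 11.8 tcp [ 0.4231 -0.3485  0.1981] phi 80.7 F [-1.1  0.7 -1.6] w 1.004
[[0.0,0.002,0.0,-0.04,3.2,-0.01,100],
 [0.0,0.005,0.001,-0.07,6.41,-0.02,100],
 [-0.001,0.007,0.001,-0.11,9.61,-0.04,100],
 [-0.001,0.009,0.002,-0.15,12.81,-0.05,100],
 [-0.001,0.012,0.002,-0.18,16.01,-0.06,100]]
```

View pics/w6.png

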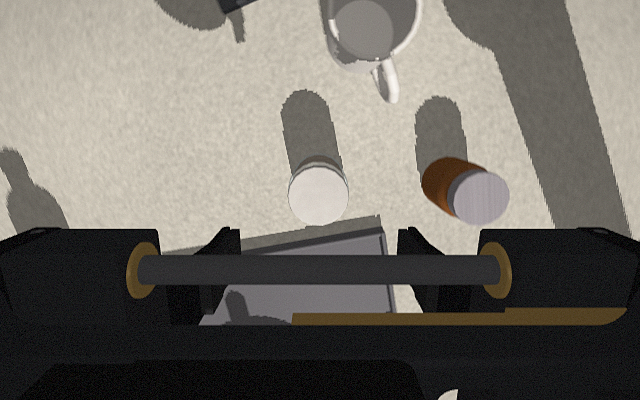

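Call:
step_arm:
  moves:
    - [[0,0,0,-0.04,3.5,0,100],[0,0,0,-0.08,7,0,100],[0,0,0,-0.1,10.5,0,100],[0,0,0,-0.1,14,0,100],[0,0,0,-0.1,16,0,100]]

```text
time_s: 12.27
tcp_pos: [0.4224, -0.3496, 0.0376]
ee_rot: [[0.175, -0.002, -0.985], [0.985, 0.002, 0.175], [0.002, -1.0, 0.002]]
wrist_force: [0.4, 1.0, -0.9]
gripper_width: 1.001
```

Call:
step_arm:
  moves:
    - [[0,0,0,0,0,0,80],[0,0,0,0,0,0,60],[0,0,0,0,0,0,45],[0,0,0,0,0,0,45],[0,0,0,0,0,0,45]]

```text
time_s: 12.68
tcp_pos: [0.4247, -0.3519, 0.0424]
ee_rot: [[0.174, 0.006, -0.985], [0.985, -0.002, 0.174], [-0.001, -1.0, -0.006]]
wrist_force: [0.3, -0.8, -0.1]
gripper_width: 0.707
```

```bash
python3 - <<'E'
from pl import *
plan([(.4236,-.35,.22,80,45),(.4479,.1375,.24,95,45)])
E
```

```text
t 12.7 tcp [ 0.4247 -0.3519  0.0424] phi 80.0 F [ 0.3 -0.8 -0.1] w 0.707
[[0.001,0.0,0.0,0.03,-3.55,0.01,45],
 [0.002,0.0,0.0,0.06,-7.1,0.02,45],
 [0.003,0.0,0.0,0.09,-10.66,0.02,45],
 [0.005,0.0,0.0,0.13,-14.21,0.03,45],
 [0.006,0.0,-0.001,0.16,-17.76,0.04,45]]
[[0.0,-0.02,0.0,3.72,-0.15,0.47,45],
 [0.0,-0.041,0.0,7.45,-0.3,0.94,45],
 [0.0,-0.061,0.0,11.17,-0.46,1.4,45],
 [0.0,-0.081,0.0,14.9,-0.61,1.87,45],
 [0.0,-0.101,0.0,18.62,-0.76,2.34,45]]
[[0.0,-0.02,0.0,3.76,-0.15,0.09,45],
 [0.0,-0.04,0.0,7.51,-0.3,0.18,45],
 [0.0,-0.06,0.0,11.27,-0.46,0.27,45],
 [0.0,-0.08,0.0,15.02,-0.61,0.36,45],
 [0.0,-0.101,0.0,18.77,-0.76,0.45,45]]
[[0.0,-0.02,0.0,3.75,-0.15,-0.29,45],
 [0.0,-0.04,0.0,7.49,-0.3,-0.58,45],
 [0.0,-0.06,0.0,11.23,-0.46,-0.87,45],
 [0.0,-0.06,0.0,11.23,-0.46,-0.87,45],
 [0.0,-0.06,0.0,11.23,-0.46,-0.87,45]]
```

Call:
step_arm:
  moves:
    - [[0,0,0,0,0,0,45],[0,0,0,0,0,0,45],[0,0,0,0,0,0,45],[0,0,0,0,0,0,45],[0,0,0,0,-0.2,0,45]]

```text
time_s: 13.1
tcp_pos: [0.4235, -0.3514, 0.0429]
ee_rot: [[0.175, 0.003, -0.985], [0.985, 0.0, 0.175], [0.001, -1.0, -0.003]]
wrist_force: [0.1, -0.4, -3.0]
gripper_width: 0.659
```

Call:
step_arm:
  moves:
    - [[0,0,0,0,-2,0,45],[0,0,0,0,-5.5,0,45],[0,0,0,0,-9,0,45],[0,0,0,0,-13,0,45],[0,0,0,0,-17.5,0,45]]

```text
time_s: 13.52
tcp_pos: [0.4215, -0.3507, 0.2144]
ee_rot: [[0.175, -0.001, -0.985], [0.985, 0.002, 0.175], [0.002, -1.0, 0.002]]
wrist_force: [0.8, -0.5, -3.6]
gripper_width: 0.667
```

Call:
step_arm:
  moves:
    - [[0,-0.02,0,3.7,-0.5,0.47,45],[0,-0.041,0,7.4,-1,0.94,45],[0,-0.061,0,11,-1.5,1.4,45],[0,-0.081,0,14.8,-2,1.87,45],[0,-0.101,0,18.6,-2.5,2.3,45]]

```text
time_s: 13.93
tcp_pos: [0.4313, -0.1627, 0.2386]
ee_rot: [[0.075, 0.0, -0.997], [0.997, 0.001, 0.075], [0.001, -1.0, -0.0]]
wrist_force: [1.4, 0.4, -2.6]
gripper_width: 0.659
```

Call:
step_arm:
  moves:
    - [[0,-0.02,0,3.76,0,0.1,45],[0,-0.04,0,7.5,0,0.2,45],[0,-0.06,0,11.3,0,0.27,45],[0,-0.08,0,15,0,0.36,45],[0,-0.1,0,18.8,0,0.45,45]]

```text
time_s: 14.35
tcp_pos: [0.4408, 0.0249, 0.2386]
ee_rot: [[-0.026, 0.001, -1.0], [1.0, 0.0, -0.026], [0.0, -1.0, -0.001]]
wrist_force: [1.7, -0.4, -3.1]
gripper_width: 0.661
```

```bash
python3 - <<'E'
from pl import *
plan([(.4480,.1375,.24,95.1,45),(.4480,.1375,.14,95.1,45)],vmax=.03)
E
```

```text
t 14.3 tcp [0.4408 0.0249 0.2386] phi 91.5 F [ 1.7 -0.4 -3.1] w 0.661
[[0.0,-0.016,0.0,2.81,-0.03,-0.25,45],
 [0.0,-0.031,0.0,5.62,-0.07,-0.51,45],
 [0.0,-0.047,0.0,8.43,-0.1,-0.76,45],
 [0.001,-0.063,0.0,11.24,-0.13,-1.02,45],
 [0.001,-0.063,0.0,11.23,2.37,-1.02,45]]
[[0.0,0.0,0.0,0.0,2.5,0.0,45],
 [0.0,0.0,0.0,0.0,5.0,0.0,45],
 [0.0,0.0,0.0,0.0,7.5,0.0,45],
 [0.0,0.0,0.0,0.0,7.5,0.0,45],
 [0.0,0.0,0.0,0.0,7.5,0.0,45]]
```

Call:
step_arm:
  moves:
    - [[0,-0.016,0,2.8,0,-0.25,45],[0,-0.031,0,5.6,0,-0.5,45],[0,-0.047,0,8.4,0,-0.76,45],[0,-0.063,0,11.25,0,-1,45],[0,-0.063,0,11.25,2.4,-1,45]]

```text
time_s: 14.77
tcp_pos: [0.4526, 0.1413, 0.2187]
ee_rot: [[-0.094, 0.012, -0.995], [0.996, 0.006, -0.094], [0.005, -1.0, -0.013]]
wrist_force: [1.8, 0.4, -3.6]
gripper_width: 0.656
```

Call:
step_arm:
  moves:
    - [[0,0,0,0,2.5,0,45],[0,0,0,0,5,0,45],[0,0,0,0,7.5,0,45],[0,0,0,0,7.5,0,45],[0,0,0,0,7.5,0,45]]

```text
time_s: 15.18
tcp_pos: [0.4484, 0.1354, 0.1392]
ee_rot: [[-0.089, -0.002, -0.996], [0.996, -0.002, -0.089], [-0.002, -1.0, 0.002]]
wrist_force: [0.8, 1.0, -2.0]
gripper_width: 0.655
```

```bash
python3 - <<'E'
from pl import *
plan([(.4480,.1375,.0735,95.1,45,5)],vmax=.03)
E
```

```text
t 15.2 tcp [0.4484 0.1354 0.1392] phi 95.1 F [ 0.8  1.  -2. ] w 0.655
[[0.0,0.0,0.0,0.05,1.31,0.0,45],
 [-0.001,0.0,-0.001,0.09,2.63,0.0,45],
 [-0.001,0.0,-0.001,0.14,3.94,0.0,45],
 [-0.001,0.0,-0.002,0.19,5.25,0.01,45],
 [-0.002,0.0,-0.002,0.23,6.57,0.01,45]]
```

Call:
step_arm:
  moves:
    - [[0,0,0,0.05,1.3,0,45],[0,0,0,0.1,2.6,0,45],[0,0,0,0.1,3.9,0,45],[0,0,0,0.1,5,0,45],[0,0,0,0.1,5.8,0,45]]

```text
time_s: 15.6
tcp_pos: [0.4504, 0.1377, 0.0832]
ee_rot: [[-0.089, 0.004, -0.996], [0.996, 0.002, -0.089], [0.001, -1.0, -0.004]]
wrist_force: [-0.3, -0.4, -2.9]
gripper_width: 0.66
```

Call:
step_arm:
  moves:
    - [[0,0,0,0,0.2,0,45],[0,0,0,0,0.4,0,45],[0,0,0,0,0.6,0,45],[0,0,0,0,0.8,0,45],[0,0,0,0,0.8,0,45]]

```text
time_s: 16.02
tcp_pos: [0.4496, 0.1373, 0.0744]
ee_rot: [[-0.089, 0.002, -0.996], [0.996, 0.0, -0.089], [0.0, -1.0, -0.002]]
wrist_force: [-0.3, 0.1, -2.2]
gripper_width: 0.656
```

Call:
step_arm:
  moves:
    - [[0,0,0,0,0.1,0,45],[0,0,0,0,0.2,0,45],[0,0,0,0,0.2,0,45],[0,0,0,0,0.2,0,45],[0,0,0,0,0.2,0,45]]

```text
time_s: 16.43
tcp_pos: [0.4495, 0.1372, 0.0722]
ee_rot: [[-0.089, 0.002, -0.996], [0.996, 0.0, -0.089], [-0.0, -1.0, -0.002]]
wrist_force: [-0.2, -0.9, -3.0]
gripper_width: 0.659
```

Call:
step_arm:
  moves:
    - [[0,0,0,0,0,0,60],[0,0,0,0,0,0,75],[0,0,0,0,0,0,90],[0,0,0,0,0,0,100],[0,0,0,0,0,0,100]]

```text
time_s: 16.85
tcp_pos: [0.4499, 0.1374, 0.0726]
ee_rot: [[-0.089, 0.003, -0.996], [0.996, 0.001, -0.089], [0.0, -1.0, -0.003]]
wrist_force: [-0.6, -0.2, 0.6]
gripper_width: 0.878
```

Call:
step_arm:
  moves:
    - [[0,0,0,0,0,0,100],[0,0,0,0,-3,0,100],[0,0,0,0,-7,0,100],[0,0,0,0,-11,0,100],[0,0,0,0,-15,0,100]]

```text
time_s: 17.27
tcp_pos: [0.4488, 0.1369, 0.2241]
ee_rot: [[-0.089, 0.002, -0.996], [0.996, -0.0, -0.089], [-0.0, -1.0, -0.002]]
wrist_force: [0.8, 1.9, -1.0]
gripper_width: 0.995
```

Call:
step_arm:
  moves:
    - [[0,0,0,-3.5,-1,-2,100],[0,0,0,-7,-3,-3,100],[0,0,0,-10,-5,-5,100],[0,0,0,-10,-6,-7,100],[0,0,0,-10,-6,-8,100]]

```text
time_s: 17.68
tcp_pos: [0.5406, 0.0436, 0.2852]
ee_rot: [[-0.086, 0.008, -0.996], [0.996, 0.001, -0.086], [0.001, -1.0, -0.008]]
wrist_force: [-0.1, 0.8, -0.5]
gripper_width: 1.001
```

```bash
python3 - <<'E'
from pl import *
import pickle
snap('scene','s7.png');c=snap('wrist','w7.png');pickle.dump(c,open('w7.pkl','wb'))
a=cv2.imread('pics/s7.png');b=cv2.imread('pics/w7.png')
cv2.imwrite('pics/m7.png',np.hstack([cv2.resize(a[180:350,290:430],None,fx=2.5,fy=2.5),cv2.resize(b,None,fx=.7,fy=1.0625)[:425]]))
plan([(.5,0,.3,95,100)])
E
```

```text
t 17.8 tcp [0.5382 0.0449 0.2812] phi 95.0 F [-0.6  0.5 -0.5] w 1.001
[[0.0,0.0,0.0,-2.07,-0.94,2.1,100],
 [0.001,0.001,0.0,-4.13,-1.88,4.2,100],
 [0.001,0.001,0.0,-4.13,-1.88,4.2,100],
 [0.001,0.001,0.0,-4.13,-1.88,4.2,100],
 [0.001,0.001,0.0,-4.13,-1.88,4.2,100]]
```

View pics/m7.png

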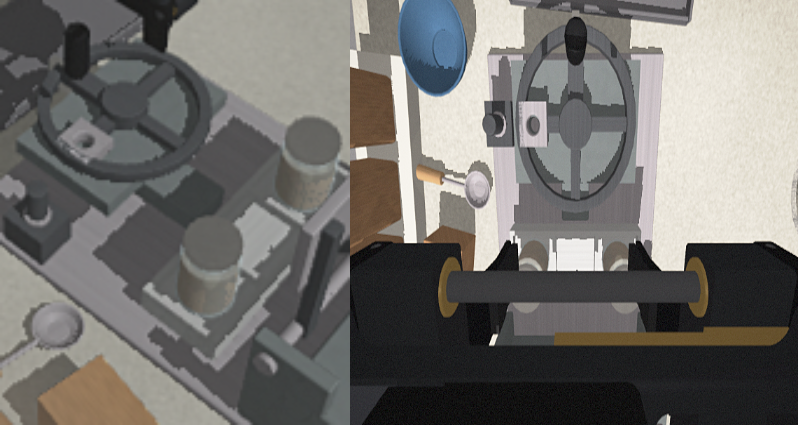

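```bash
python3 - <<'E'
import cv2
a=cv2.imread('pics/w7.png');cv2.imwrite('pics/w7a.png',cv2.resize(a[0:150,180:380],None,fx=4,fy=4,interpolation=2))
E
```

```text
(no output)
```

View pics/w7a.png

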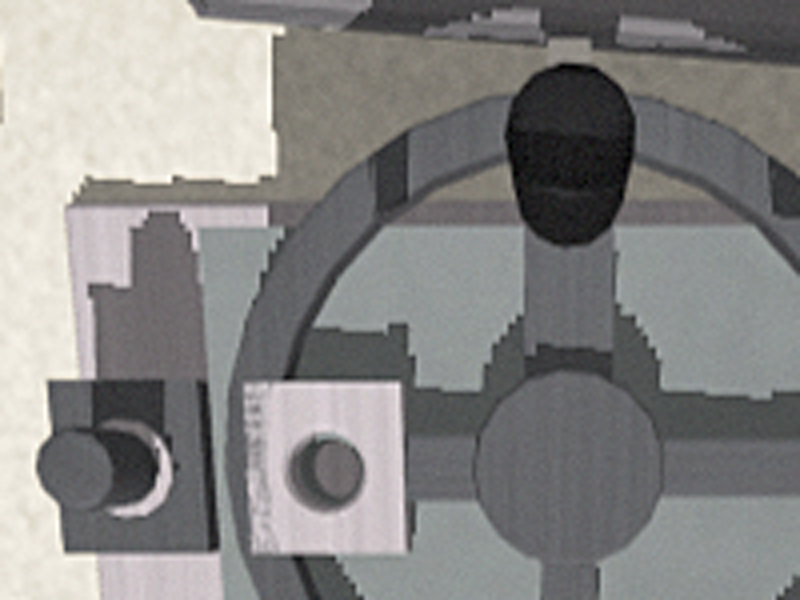

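```bash
python3 - <<'E'
from pl import *
import pickle
c=pickle.load(open('w7.pkl','rb'));b=lambda u,v:(u/4+180,v/4)
for n,p,h in [('hole',b(325,471),.104),('knobtop',b(571,124),.166),('hub',b(568,467),.104),('pintop',b(77,468),.089),('flange',b(118,468),.052)]: print(n,ray(c,*p,h).round(4))
ax=np.array([.543,-.0235]);print('exp hole',ax+.064*np.array([.996,.089]),'knob',ax+.064*np.array([.089,-.996]),'pin',ax+.13*np.array([.996,.089]))
plan([(.5485,-.087,.24,75,100),(.5485,-.087,.19,75,100)])
E
```

```text
hole [ 0.6054 -0.0172  0.104 ]
knobtop [ 0.5498 -0.0874  0.166 ]
hub [ 0.5443 -0.0236  0.104 ]
pintop [ 0.6736 -0.0118  0.089 ]
flange [ 0.6753 -0.0114  0.052 ]
exp hole [ 0.606744 -0.017804] knob [ 0.548696 -0.087244] pin [ 0.67248 -0.01193]
t 17.8 tcp [0.5382 0.0449 0.2812] phi 95.0 F [-0.6  0.5 -0.5] w 1.001
[[0.0,0.087,0.0,-3.31,1.03,0.03,100],
 [0.0,0.175,0.0,-6.61,2.06,0.07,100],
 [0.0,0.262,0.0,-9.92,3.09,0.1,100],
 [0.001,0.35,0.001,-13.23,4.12,0.14,100],
 [0.001,0.35,0.001,-13.23,6.62,0.14,100]]
[[0.0,0.0,-0.001,0.0,2.5,0.0,100],
 [0.0,0.0,-0.001,0.0,2.5,0.0,100],
 [0.0,0.0,-0.001,0.0,2.5,0.0,100],
 [0.0,0.0,-0.001,0.0,2.5,0.0,100],
 [0.0,0.0,-0.001,0.0,2.5,0.0,100]]
```

```bash
python3 - <<'E'
from pl import *
plan([(.5493,-.0873,.24,95,70),(.5493,-.0873,.137,95,70)])
E
```

```text
t 17.8 tcp [0.5382 0.0449 0.2812] phi 95.0 F [-0.6  0.5 -0.5] w 1.001
[[0.0,0.0,0.0,-3.32,1.03,0.01,70],
 [0.0,0.0,0.0,-6.63,2.06,0.03,70],
 [0.001,0.0,0.0,-9.95,3.09,0.04,70],
 [0.001,0.001,0.0,-13.26,4.12,0.06,70],
 [0.001,0.001,0.0,-13.26,7.55,0.06,70]]
[[0.0,0.0,0.0,-0.01,3.44,0.0,70],
 [0.0,0.0,0.0,-0.01,6.87,0.0,70],
 [0.0,0.0,0.0,-0.01,6.87,0.0,70],
 [0.0,0.0,0.0,-0.01,6.87,0.0,70],
 [0.0,0.0,0.0,-0.01,6.87,0.0,70]]
```

Call:
step_arm:
  moves:
    - [[0,0,0,-3.3,1,0,100],[0,0,0,-6.6,2,0,100],[0,0,0,-10,2.5,0.05,100],[0,0,0,-13.26,3,0.05,90],[0,0,0,-13.26,5,0.05,80]]

```text
time_s: 18.2
tcp_pos: [0.5491, -0.0905, 0.2331]
ee_rot: [[-0.086, 0.004, -0.996], [0.996, -0.001, -0.086], [-0.002, -1.0, -0.004]]
wrist_force: [1.1, 0.1, 1.4]
gripper_width: 0.919
```

```bash
python3 - <<'E'
from pl import *
plan([(.5493,-.0873,.137,95,70)],vmax=.03)
E
```

```text
t 18.2 tcp [ 0.5491 -0.0905  0.2331] phi 95.0 F [1.1 0.1 1.4] w 0.919
[[0.001,0.0,0.0,0.08,2.4,0.0,70],
 [0.002,0.0,-0.001,0.16,4.8,0.0,70],
 [0.003,-0.001,-0.001,0.25,7.2,-0.01,70],
 [0.004,-0.001,-0.002,0.33,9.61,-0.01,70],
 [0.004,-0.001,-0.002,0.33,9.61,-0.01,70]]
```

Call:
step_arm:
  moves:
    - [[0,0,0,0,2.4,0,80],[0,0,0,0,4.8,0,75],[0,0,0,0,7.2,0,70],[0,0,0,0,9.5,0,70],[0,0,0,0,9.5,0,70]]

```text
time_s: 18.62
tcp_pos: [0.5439, -0.0864, 0.1314]
ee_rot: [[-0.089, -0.011, -0.996], [0.996, 0.001, -0.089], [0.002, -1.0, 0.011]]
wrist_force: [-1.4, -0.1, -0.3]
gripper_width: 0.707
```

```bash
python3 - <<'E'
from pl import *
plan([(.5493,-.0873,.137,95,70)],vmax=.03)
E
```

```text
t 18.6 tcp [ 0.5439 -0.0864  0.1314] phi 95.1 F [-1.4 -0.1 -0.3] w 0.707
[[-0.011,0.002,0.002,-0.14,-0.56,-0.52,70],
 [-0.011,0.002,0.002,-0.14,-0.56,-0.52,70],
 [-0.011,0.002,0.002,-0.14,-0.56,-0.52,70],
 [-0.011,0.002,0.002,-0.14,-0.56,-0.52,70],
 [-0.011,0.002,0.002,-0.14,-0.56,-0.52,70]]
```

Call:
step_arm:
  moves:
    - [[0,0,0,0,0,0,60],[0,0,0,0,0,0,60],[0,0,0,0,0,0,60],[0,0,0,0,0,0,50],[0,0,0,0,0,0,50]]

```text
time_s: 19.03
tcp_pos: [0.5497, -0.0873, 0.1386]
ee_rot: [[-0.089, 0.004, -0.996], [0.996, 0.0, -0.089], [0.0, -1.0, -0.004]]
wrist_force: [-0.5, -0.3, -1.0]
gripper_width: 0.537
```

```bash
python3 - <<'E'
from pl import *
plan([(.5493,-.0873,.137,95,70)],vmax=.03)
E
```

```text
t 19.0 tcp [ 0.5497 -0.0873  0.1386] phi 95.1 F [-0.5 -0.3 -1. ] w 0.537
[[0.004,0.002,0.0,0.0,0.16,0.05,70],
 [0.004,0.002,0.0,0.0,0.16,0.05,70],
 [0.004,0.002,0.0,0.0,0.16,0.05,70],
 [0.004,0.002,0.0,0.0,0.16,0.05,70],
 [0.004,0.002,0.0,0.0,0.16,0.05,70]]
```

Call:
step_arm:
  moves:
    - [[0,0,0,0,0,0,40],[0,0,0,0,0,0,32],[0,0,0,0,0,0,20],[0,0,0,0,0,0,15],[0,0,0,0,0,0,15]]

```text
time_s: 19.45
tcp_pos: [0.5496, -0.0874, 0.1376]
ee_rot: [[-0.089, 0.003, -0.996], [0.996, 0.0, -0.089], [-0.0, -1.0, -0.003]]
wrist_force: [1.3, 0.6, 0.9]
gripper_width: 0.287
```

Call:
step_arm:
  moves:
    - [[0,0,0,0,0,0,15],[0,0,0,0,0,0,15],[0,0,0,0,0,0,15],[0,0,0,0,0,0,15],[0,0,0,0,0,0,15]]

```text
time_s: 19.87
tcp_pos: [0.5496, -0.0874, 0.1375]
ee_rot: [[-0.089, 0.003, -0.996], [0.996, 0.0, -0.089], [-0.0, -1.0, -0.003]]
wrist_force: [1.8, 0.4, 0.4]
gripper_width: 0.288
```

```bash
python3 - <<'E'
from pl import *
s=r.sense();print(s['tcp_pos'],s['wrist_force'],s['gripper_width'])
c=snap('wrist','w8.png')
E
```

```text
[ 0.54956772 -0.08744735  0.13754285] [1.77801043 0.37016522 0.35922555] 0.2880841335195059
```

View pics/w8.png

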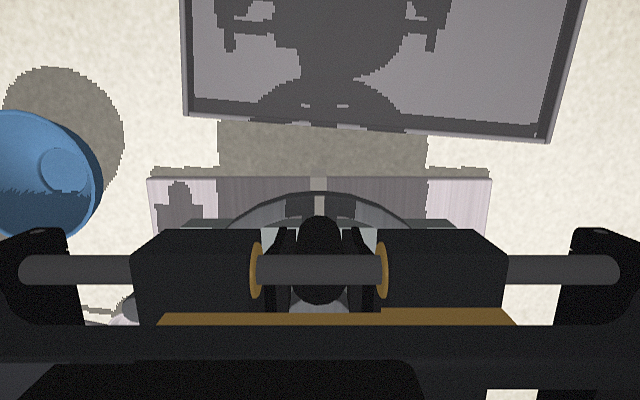

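```bash
python3 - <<'E'
import numpy as np
N=55;th=2*np.pi*np.arange(N+1)/N
X=(6.4*(1-np.cos(th))).round(2);Z=(-6.4*np.sin(th)).round(2)
for c in range(11):
    print(c,[[0,0,0,round(float(X[i]-X[5*c]),2),0,round(float(Z[i]-Z[5*c]),2),15] for i in range(5*c+1,5*c+6)])
E
```

```text
0 [[0, 0, 0, 0.04, 0, -0.73, 15], [0, 0, 0, 0.17, 0, -1.45, 15], [0, 0, 0, 0.37, 0, -2.15, 15], [0, 0, 0, 0.66, 0, -2.82, 15], [0, 0, 0, 1.02, 0, -3.46, 15]]
1 [[0, 0, 0, 0.43, 0, -0.59, 15], [0, 0, 0, 0.92, 0, -1.13, 15], [0, 0, 0, 1.47, 0, -1.61, 15], [0, 0, 0, 2.08, 0, -2.02, 15], [0, 0, 0, 2.72, 0, -2.36, 15]]
2 [[0, 0, 0, 0.68, 0, -0.27, 15], [0, 0, 0, 1.39, 0, -0.45, 15], [0, 0, 0, 2.11, 0, -0.56, 15], [0, 0, 0, 2.84, 0, -0.58, 15], [0, 0, 0, 3.57, 0, -0.51, 15]]
3 [[0, 0, 0, 0.72, 0, 0.14, 15], [0, 0, 0, 1.41, 0, 0.37, 15], [0, 0, 0, 2.08, 0, 0.67, 15], [0, 0, 0, 2.7, 0, 1.05, 15], [0, 0, 0, 3.28, 0, 1.49, 15]]
4 [[0, 0, 0, 0.53, 0, 0.51, 15], [0, 0, 0, 0.99, 0, 1.08, 15], [0, 0, 0, 1.38, 0, 1.69, 15], [0, 0, 0, 1.71, 0, 2.35, 15], [0, 0, 0, 1.95, 0, 3.04, 15]]
5 [[0, 0, 0, 0.17, 0, 0.71, 15], [0, 0, 0, 0.25, 0, 1.43, 15], [0, 0, 0, 0.25, 0, 2.17, 15], [0, 0, 0, 0.17, 0, 2.89, 15], [0, 0, 0, 0.0, 0, 3.6, 15]]
6 [[0, 0, 0, -0.24, 0, 0.69, 15], [0, 0, 0, -0.57, 0, 1.35, 15], [0, 0, 0, -0.96, 0, 1.96, 15], [0, 0, 0, -1.42, 0, 2.53, 15], [0, 0, 0, -1.95, 0, 3.04, 15]]
7 [[0, 0, 0, -0.58, 0, 0.44, 15], [0, 0, 0, -1.2, 0, 0.82, 15], [0, 0, 0, -1.87, 0, 1.12, 15], [0, 0, 0, -2.56, 0, 1.35, 15], [0, 0, 0, -3.28, 0, 1.49, 15]]
8 [[0, 0, 0, -0.73, 0, 0.07, 15], [0, 0, 0, -1.46, 0, 0.05, 15], [0, 0, 0, -2.18, 0, -0.06, 15], [0, 0, 0, -2.89, 0, -0.24, 15], [0, 0, 0, -3.57, 0, -0.51, 15]]
9 [[0, 0, 0, -0.64, 0, -0.34, 15], [0, 0, 0, -1.25, 0, -0.75, 15], [0, 0, 0, -1.8, 0, -1.23, 15], [0, 0, 0, -2.29, 0, -1.77, 15], [0, 0, 0, -2.72, 0, -2.36, 15]]
10 [[0, 0, 0, -0.36, 0, -0.64, 15], [0, 0, 0, -0.65, 0, -1.31, 15], [0, 0, 0, -0.85, 0, -2.01, 15], [0, 0, 0, -0.98, 0, -2.73, 15], [0, 0, 0, -1.02, 0, -3.46, 15]]
```

Call:
step_arm:
  moves:
    - [[0,0,0,0.04,0,-0.73,15],[0,0,0,0.17,0,-1.45,15],[0,0,0,0.37,0,-2.15,15],[0,0,0,0.66,0,-2.82,15],[0,0,0,1.02,0,-3.46,15]]

```text
time_s: 20.33
tcp_pos: [0.5838, -0.074, 0.1375]
ee_rot: [[-0.089, 0.002, -0.996], [0.996, -0.0, -0.089], [-0.0, -1.0, -0.002]]
wrist_force: [-1.4, -0.8, 3.9]
gripper_width: 0.288
```

Call:
step_arm:
  moves:
    - [[0,0,0,0.43,0,-0.59,15],[0,0,0,0.92,0,-1.13,15],[0,0,0,1.47,0,-1.61,15],[0,0,0,2.08,0,-2.02,15],[0,0,0,2.72,0,-2.36,15]]

```text
time_s: 20.75
tcp_pos: [0.605, -0.0439, 0.1375]
ee_rot: [[-0.089, 0.004, -0.996], [0.996, 0.001, -0.089], [0.0, -1.0, -0.004]]
wrist_force: [0.7, 0.3, 2.7]
gripper_width: 0.29
```

```bash
python3 - <<'E'
from pl import *
s=r.sense();print(s['tcp_pos'],s['wrist_force'],s['gripper_width'])
ax=np.array([.5435,-.0234]);d=s['tcp_pos'][:2]-ax;print(np.hypot(*d),np.arctan2(d[1],d[0])+np.pi/2-.089)
snap('scene','s9.png')
E
```

```text
[ 0.60504828 -0.04392632  0.13753343] [0.6870064  0.34838334 2.66886526] 0.2899995859630587
0.06488082017497343 1.1598962068154033
```

View pics/s9.png

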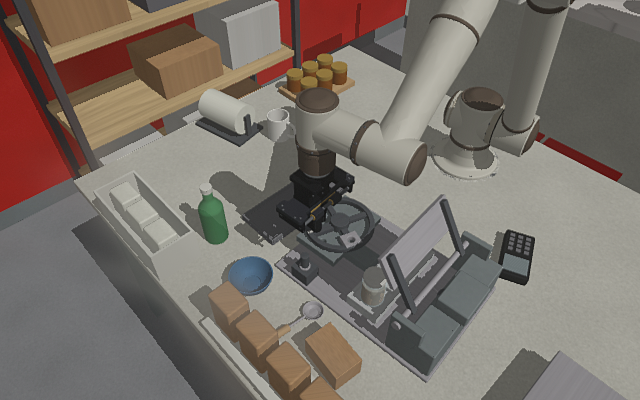

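Call:
step_arm:
  moves:
    - [[0,0,0,0.68,0,-0.27,15],[0,0,0,1.39,0,-0.45,15],[0,0,0,2.11,0,-0.56,15],[0,0,0,2.84,0,-0.58,15],[0,0,0,3.57,0,-0.51,15]]

```text
time_s: 21.22
tcp_pos: [0.6062, -0.0075, 0.1376]
ee_rot: [[-0.089, 0.003, -0.996], [0.996, 0.001, -0.089], [0.001, -1.0, -0.003]]
wrist_force: [2.6, 3.1, 2.6]
gripper_width: 0.29
```

```bash
python3 - <<'E'
from pl import *
s=r.sense();print(s['tcp_pos'],s['wrist_force'],s['gripper_width'])
ax=np.array([.5435,-.0234]);d=s['tcp_pos'][:2]-ax;print(np.hypot(*d),np.arctan2(d[1],d[0])+np.pi/2-.089)
snap('scene','s10.png');snap('top','t10.png')
a=cv2.imread('pics/s10.png');b=cv2.imread('pics/t10.png')
cv2.imwrite('pics/m10.png',np.hstack([cv2.resize(a[180:350,320:460],None,fx=2.5,fy=2.5),cv2.resize(b[135:305,120:280],None,fx=2.5,fy=2.5)]))
E
```

```text
[ 0.60623931 -0.00752877  0.13756065] [2.56849014 3.10937604 2.58067303] 0.2900944574042496
0.06471566604880649 1.7295693103050618
```

View pics/m10.png

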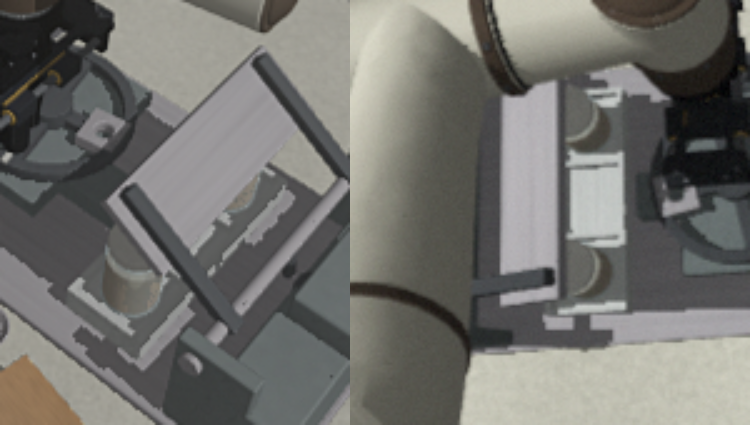

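Call:
step_arm:
  moves:
    - [[0,0,0,0.72,0,0.14,15],[0,0,0,1.41,0,0.37,15],[0,0,0,2.08,0,0.67,15],[0,0,0,2.7,0,1.05,15],[0,0,0,3.28,0,1.49,15]]

```text
time_s: 21.73
tcp_pos: [0.5875, 0.0235, 0.1375]
ee_rot: [[-0.089, 0.002, -0.996], [0.996, 0.001, -0.089], [0.001, -1.0, -0.002]]
wrist_force: [2.0, 4.2, 2.0]
gripper_width: 0.292
```

```bash
python3 - <<'E'
from pl import *
s=r.sense();print(s['tcp_pos'],s['wrist_force'],s['gripper_width'])
ax=np.array([.5435,-.0234]);d=s['tcp_pos'][:2]-ax;print(np.hypot(*d),np.arctan2(d[1],d[0])+np.pi/2-.089)
snap('scene','s11.png')
a=cv2.imread('pics/s11.png');
cv2.imwrite('pics/m11.png',cv2.resize(a[130:330,250:470],None,fx=3,fy=3))
E
```

```text
[0.58749318 0.0235271  0.13754256] [2.01289104 4.20639669 2.02899132] 0.2917304227208422
0.06432381375731218 2.299452480363731
```

View pics/m11.png

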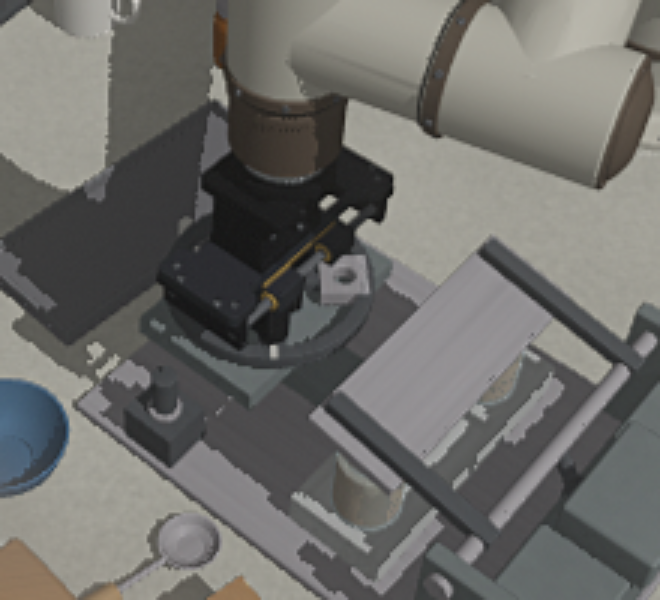

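Call:
step_arm:
  moves:
    - [[0,0,0,0.53,0,0.51,15],[0,0,0,0.99,0,1.08,15],[0,0,0,1.38,0,1.69,15],[0,0,0,1.71,0,2.35,15],[0,0,0,1.95,0,3.04,15]]

```text
time_s: 22.2
tcp_pos: [0.5556, 0.0393, 0.1375]
ee_rot: [[-0.089, 0.003, -0.996], [0.996, 0.0, -0.089], [-0.0, -1.0, -0.003]]
wrist_force: [3.6, 2.5, 2.0]
gripper_width: 0.291
```

Call:
step_arm:
  moves:
    - [[0,0,0,0.17,0,0.71,15],[0,0,0,0.25,0,1.43,15],[0,0,0,0.25,0,2.17,15],[0,0,0,0.17,0,2.89,15],[0,0,0,0,0,3.6,15]]

```text
time_s: 22.62
tcp_pos: [0.5195, 0.0354, 0.1375]
ee_rot: [[-0.089, 0.002, -0.996], [0.996, -0.0, -0.089], [-0.0, -1.0, -0.002]]
wrist_force: [3.9, 0.1, 2.0]
gripper_width: 0.291
```

```bash
python3 - <<'E'
from pl import *
s=r.sense();print(s['tcp_pos'],s['wrist_force'],s['gripper_width'])
ax=np.array([.5435,-.0234]);d=s['tcp_pos'][:2]-ax;print(np.hypot(*d),np.arctan2(d[1],d[0])+np.pi/2-.089)
snap('scene','s12.png')
a=cv2.imread('pics/s12.png');
cv2.imwrite('pics/m12.png',cv2.resize(a[130:330,250:470],None,fx=3,fy=3))
E
```

```text
[0.51954704 0.03540887 0.13749539] [3.91630833 0.06608374 2.02158369] 0.29093337312644774
0.06349982011834433 3.4393777905910548
```

View pics/m12.png

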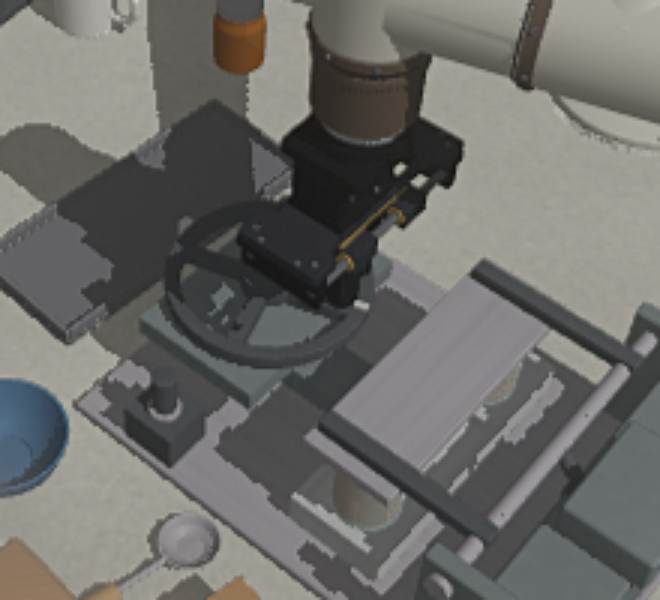

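Past half a turn, the head is down on the lids. Continuing.

Call:
step_arm:
  moves:
    - [[0,0,0,-0.24,0,0.69,15],[0,0,0,-0.57,0,1.35,15],[0,0,0,-0.96,0,1.96,15],[0,0,0,-1.42,0,2.53,15],[0,0,0,-1.95,0,3.04,15]]

```text
time_s: 23.08
tcp_pos: [0.4922, 0.0136, 0.1375]
ee_rot: [[-0.089, 0.005, -0.996], [0.996, 0.001, -0.089], [0.0, -1.0, -0.005]]
wrist_force: [6.0, 0.8, 0.1]
gripper_width: 0.29
```

Call:
step_arm:
  moves:
    - [[0,0,0,-0.58,0,0.44,15],[0,0,0,-1.2,0,0.82,15],[0,0,0,-1.87,0,1.12,15],[0,0,0,-2.56,0,1.35,15],[0,0,0,-3.28,0,1.49,15]]

```text
time_s: 23.5
tcp_pos: [0.4804, -0.0197, 0.1375]
ee_rot: [[-0.089, 0.005, -0.996], [0.996, 0.002, -0.089], [0.002, -1.0, -0.005]]
wrist_force: [4.0, 6.7, 1.4]
gripper_width: 0.294
```

Call:
step_arm:
  moves:
    - [[0,0,0,-0.73,0,0.07,15],[0,0,0,-1.46,0,0.05,15],[0,0,0,-2.18,0,-0.06,15],[0,0,0,-2.89,0,-0.24,15],[0,0,0,-3.57,0,-0.51,15]]

```text
time_s: 23.92
tcp_pos: [0.4879, -0.0542, 0.1375]
ee_rot: [[-0.088, 0.003, -0.996], [0.996, 0.003, -0.088], [0.003, -1.0, -0.003]]
wrist_force: [1.6, 9.9, 5.2]
gripper_width: 0.296
```

Call:
step_arm:
  moves:
    - [[0,0,0,-0.64,0,-0.34,15],[0,0,0,-1.25,0,-0.75,15],[0,0,0,-1.8,0,-1.23,15],[0,0,0,-2.29,0,-1.77,15],[0,0,0,-2.72,0,-2.36,15]]

```text
time_s: 24.33
tcp_pos: [0.5122, -0.0792, 0.1374]
ee_rot: [[-0.088, -0.001, -0.996], [0.996, 0.003, -0.088], [0.003, -1.0, 0.001]]
wrist_force: [-1.6, 9.4, 8.2]
gripper_width: 0.289
```

Call:
step_arm:
  moves:
    - [[0,0,0,-0.36,0,-0.64,15],[0,0,0,-0.65,0,-1.31,15],[0,0,0,-0.85,0,-2.01,15],[0,0,0,-0.98,0,-2.73,15],[0,0,0,-1.02,0,-3.46,15]]

```text
time_s: 24.75
tcp_pos: [0.5468, -0.0877, 0.1375]
ee_rot: [[-0.088, -0.003, -0.996], [0.996, 0.0, -0.088], [0.001, -1.0, 0.003]]
wrist_force: [-3.1, 2.8, 8.6]
gripper_width: 0.29
```

```bash
python3 - <<'E'
from pl import *
s=r.sense();print(s['tcp_pos'],s['wrist_force'],s['gripper_width'])
ax=np.array([.5435,-.0234]);d=s['tcp_pos'][:2]-ax;print(np.hypot(*d),np.arctan2(d[1],d[0])+np.pi/2-.089)
snap('scene','s13.png')
a=cv2.imread('pics/s13.png');
cv2.imwrite('pics/m13.png',cv2.resize(a[130:330,250:470],None,fx=3,fy=3))
E
```

```text
[ 0.54682457 -0.08766154  0.13746091] [-3.06772338  2.75235382  8.59700405] 0.29039354823168795
0.0643474768095101 -0.03731109006271385
```

View pics/m13.png

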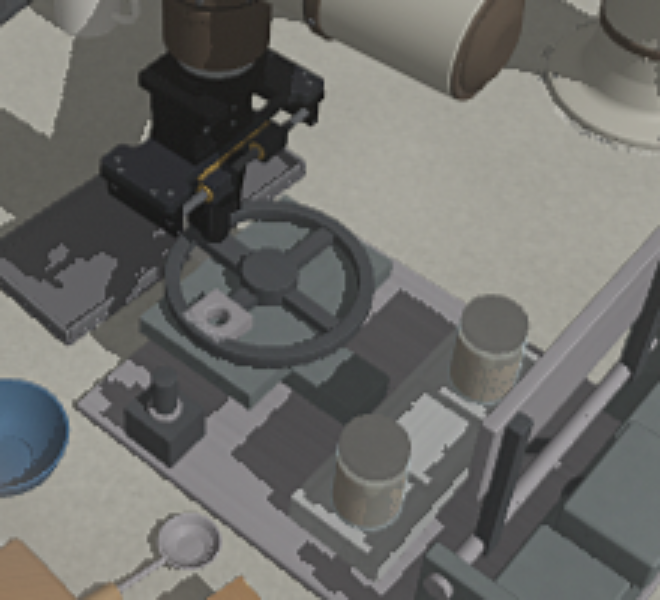

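Call:
step_arm:
  moves:
    - [[0,0,0,0,0,-0.1,15],[0,0,0,0,0,-0.2,15],[0,0,0,0,0,-0.28,15],[0,0,0,0,0,-0.28,15],[0,0,0,0,0,-0.28,15]]

```text
time_s: 25.22
tcp_pos: [0.5498, -0.0875, 0.1375]
ee_rot: [[-0.088, -0.002, -0.996], [0.996, 0.0, -0.088], [0.0, -1.0, 0.002]]
wrist_force: [-0.8, 1.4, 6.3]
gripper_width: 0.293
```

Call:
step_arm:
  moves:
    - [[0,0,0,0,0,0,40],[0,0,0,0,0,0,60],[0,0,0,0,0,0,70],[0,0,0,0,0,0,70],[0,0,0,0,0,0,70]]

```text
time_s: 25.63
tcp_pos: [0.5511, -0.0874, 0.1367]
ee_rot: [[-0.088, -0.0, -0.996], [0.996, 0.0, -0.088], [0.0, -1.0, 0.0]]
wrist_force: [-0.6, 0.8, 0.5]
gripper_width: 0.585
```

Call:
step_arm:
  moves:
    - [[0,0,0,0,-2,0,70],[0,0,0,0,-5,0,70],[0,0,0,0,-8,0,70],[0,0,0,0,-11,0,70],[0,0,0,0,-14.5,0,70]]

```text
time_s: 26.05
tcp_pos: [0.5505, -0.0872, 0.2825]
ee_rot: [[-0.089, -0.002, -0.996], [0.996, 0.0, -0.089], [0.001, -1.0, 0.002]]
wrist_force: [-0.8, 0.0, -0.2]
gripper_width: 0.696
```

Call:
step_arm:
  moves:
    - [[0,0,0,3.5,0,-0.5,80],[0,0,0,7,0,-1,80],[0,0,0,10.5,0,-1.5,80],[0,0,0,13.2,0,-2,80],[0,0,0,13.2,0,-2,80]]

```text
time_s: 26.47
tcp_pos: [0.5599, 0.0499, 0.2818]
ee_rot: [[-0.093, 0.001, -0.996], [0.996, 0.001, -0.093], [0.001, -1.0, -0.001]]
wrist_force: [-0.2, -0.7, -0.3]
gripper_width: 0.797
```

Call:
step_arm:
  moves:
    - [[0,0,0,0,0,0,80],[0,0,0,0,0,0,80],[0,0,0,0,0,0,80],[0,0,0,0,0,0,80],[0,0,0,0,0,0,80]]

```text
time_s: 26.88
tcp_pos: [0.5598, 0.0451, 0.2824]
ee_rot: [[-0.087, 0.002, -0.996], [0.996, 0.0, -0.087], [-0.0, -1.0, -0.002]]
wrist_force: [-0.4, 0.8, -0.0]
gripper_width: 0.801
```

```bash
python3 - <<'E'
from pl import *
import pickle
c=snap('wrist','w14.png');pickle.dump(c,open('w14.pkl','wb'));print(r.sense()['tcp_pos'])
cc=snap('scene','s14.png');pickle.dump(cc,open('s14.pkl','wb'))
a=cv2.imread('pics/w14.png');cv2.imwrite('pics/w14a.png',cv2.resize(a[0:150,180:380],None,fx=4,fy=4,interpolation=2))
E
```

```text
[0.55983267 0.04524376 0.28244231]
```

View pics/w14a.png

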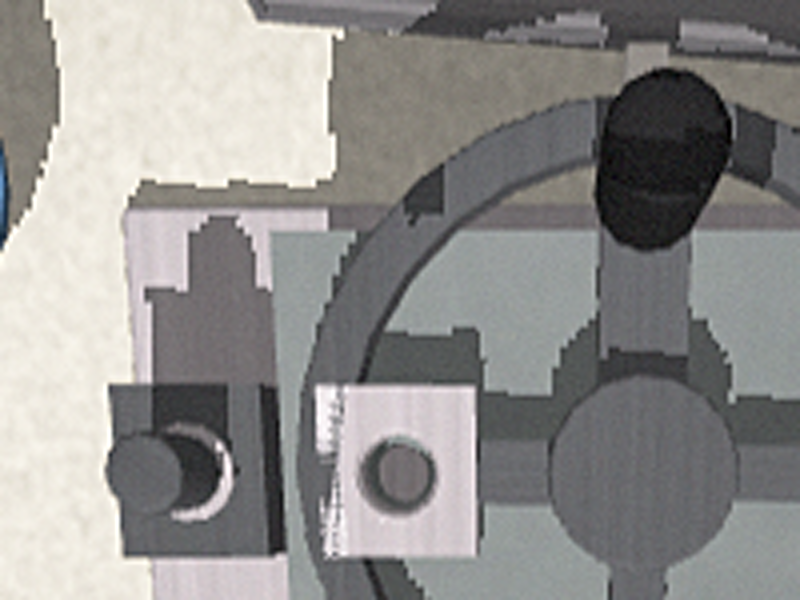

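```bash
python3 - <<'E'
from pl import *
import pickle
c=pickle.load(open('w14.pkl','rb'));b=lambda u,v:(u/4+180,v/4)
for n,p,h in [('hole',b(398,474.5),.104),('knobtop',b(668,126),.166),('hub',b(644,472),.104),('pintop',b(146,472),.089),('flange',b(185,472),.052)]: print(n,ray(c,*p,h).round(4))
# compare pad corners
c0=pickle.load(open('w7.pkl','rb'))
for cc,P in [(c0,[(404,381),(407,552),(252,553)]),(c,[(475,384),(478,556),(327,557)])]:
    print([ray(cc,*b(*p),.104).round(4).tolist() for p in P])
E
```

```text
hole [ 0.6057 -0.0175  0.104 ]
knobtop [ 0.5503 -0.0882  0.166 ]
hub [ 0.5439 -0.0236  0.104 ]
pintop [ 0.6739 -0.012   0.089 ]
flange [ 0.6741 -0.0116  0.052 ]
[[0.5867, -0.0406, 0.104], [0.5836, 0.0011, 0.104], [0.6233, 0.0049, 0.104]]
[[0.5879, -0.041, 0.104], [0.5841, 0.0009, 0.104], [0.6227, 0.0046, 0.104]]
```

```bash
python3 - <<'E'
from pl import *
import pickle
c=pickle.load(open('w7.pkl','rb'))
for n,p,h in [('bowlC',(119,42),.05),('bowlR',(168,52),.05),('bowlB',(130,90),.05),('scoopbowl',(184,176),.02)]: print(n,ray(c,*p,h).round(4))
E
```

```text
bowlC [ 0.7764 -0.0837  0.05  ]
bowlR [ 0.7223 -0.0781  0.05  ]
bowlB [ 0.7676 -0.0336  0.05  ]
scoopbowl [0.7202 0.0693 0.02  ]
```

```bash
python3 - <<'E'
from pl import *
plan([(.6733,-.0118,.22,95.1,46),(.6733,-.0118,.13,95.1,46)],vmax=.03)
E
```

```text
t 27.0 tcp [0.5599 0.0454 0.2825] phi 95.0 F [-0.6 -0.1 -0.6] w 0.799
[[0.0,0.0,0.0,-1.34,1.25,-2.16,46],
 [0.001,0.0,0.0,-2.68,2.51,-4.31,46],
 [0.001,-0.001,0.0,-4.01,3.76,-6.47,46],
 [0.002,-0.001,0.0,-5.35,5.01,-8.63,46],
 [0.002,-0.001,0.0,-6.69,6.27,-10.79,46]]
[[0.0,0.0,0.0,0.0,3.0,0.0,46],
 [0.0,0.0,0.0,0.0,6.0,0.0,46],
 [0.0,0.0,0.0,0.0,9.0,0.0,46],
 [0.0,0.0,0.0,0.0,9.0,0.0,46],
 [0.0,0.0,0.0,0.0,9.0,0.0,46]]
```

Call:
step_arm:
  moves:
    - [[0,0,0,-1.34,1.2,-2.16,70],[0,0,0,-2.68,2.5,-4.31,60],[0,0,0,-4,3.75,-6.47,50],[0,0,0,-5.35,5,-8.63,46],[0.002,-0.001,0,-6.69,6.25,-10.79,46]]

```text
time_s: 27.4
tcp_pos: [0.6744, -0.012, 0.2195]
ee_rot: [[-0.089, 0.0, -0.996], [0.996, 0.0, -0.089], [0.0, -1.0, -0.0]]
wrist_force: [-0.3, 0.3, 0.5]
gripper_width: 0.517
```

Call:
step_arm:
  moves:
    - [[0,0,0,0,2,0,46],[0,0,0,0,4,0,46],[0,0,0,0,6.5,0,46],[0,0,0,0,9,0,46],[0,0,0,0,9,0,46]]

```text
time_s: 27.82
tcp_pos: [0.6698, -0.0117, 0.1239]
ee_rot: [[-0.088, -0.012, -0.996], [0.996, -0.001, -0.088], [0.0, -1.0, 0.012]]
wrist_force: [-1.3, -0.4, -1.8]
gripper_width: 0.464
```

Call:
step_arm:
  moves:
    - [[0,0,0,0,0,0,46],[0,0,0,0,0,0,46],[0,0,0,0,0,0,46],[0,0,0,0,0,0,46],[0,0,0,0,0,0,46]]

```text
time_s: 28.23
tcp_pos: [0.6741, -0.0109, 0.1318]
ee_rot: [[-0.09, 0.003, -0.996], [0.996, 0.0, -0.09], [0.0, -1.0, -0.003]]
wrist_force: [0.3, -0.6, -0.4]
gripper_width: 0.461
```

```bash
python3 - <<'E'
from pl import *
snap('wrist','w15.png');snap('scene','s15.png')
plan([(.6733,-.0118,.064,95.1,46)],vmax=.015)
a=cv2.imread('pics/s15.png');b=cv2.imread('pics/w15.png')
cv2.imwrite('pics/m15.png',np.hstack([cv2.resize(a[180:300,240:380],None,fx=2.8,fy=3.33),cv2.resize(b[100:300,220:420],None,fx=2,fy=2)]))
E
```

```text
t 28.3 tcp [ 0.6737 -0.0109  0.1311] phi 95.2 F [-0.7 -0.1 -0. ] w 0.463
[[0.0,0.0,0.0,-0.02,1.34,0.01,46],
 [0.001,0.0,0.0,-0.04,2.69,0.03,46],
 [0.001,0.001,0.0,-0.05,4.03,0.04,46],
 [0.001,0.001,0.0,-0.07,5.37,0.05,46],
 [0.002,0.001,0.0,-0.09,6.71,0.06,46]]
```

View pics/m15.png

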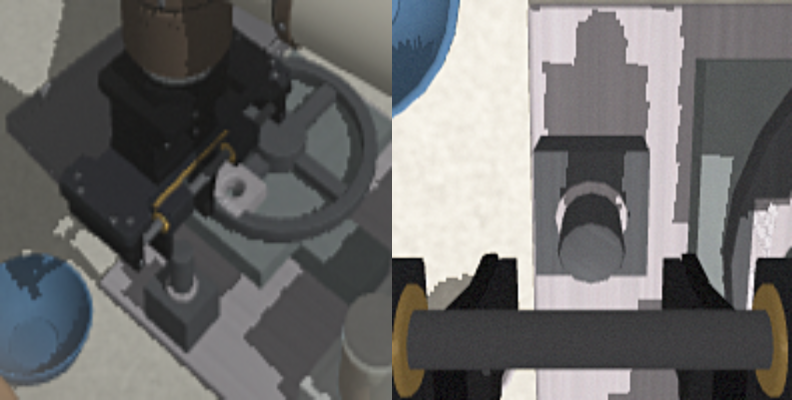

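```bash
python3 - <<'E'
from pl import *
c=optics.capture('wrist')
print(ray(c,320,226.5,.089), r.sense()['tcp_pos'])
E
```

```text
[ 0.67330401 -0.01154811  0.089     ] [ 0.67362747 -0.01093162  0.13081611]
```

Call:
step_arm:
  moves:
    - [[0,0,0,-0.05,1.3,0,46],[0,0,0,-0.05,2.7,0,46],[0,0,0,-0.05,4,0,46],[0,0,0,-0.05,5.4,0,46],[0,0,0,-0.05,6.6,0,46]]

```text
time_s: 28.8
tcp_pos: [0.6733, -0.0115, 0.0634]
ee_rot: [[-0.09, -0.0, -0.996], [0.996, 0.0, -0.09], [0.0, -1.0, 0.0]]
wrist_force: [0.4, 0.0, -0.5]
gripper_width: 0.461
```

Call:
step_arm:
  moves:
    - [[0,0,0,0,0,0,46],[0,0,0,0,0,0,40],[0,0,0,0,0,0,30],[0,0,0,0,0,0,20],[0,0,0,0,0,0,12]]

```text
time_s: 29.22
tcp_pos: [0.6742, -0.0115, 0.0655]
ee_rot: [[-0.09, 0.002, -0.996], [0.996, -0.0, -0.09], [-0.0, -1.0, -0.002]]
wrist_force: [0.4, -0.3, 1.7]
gripper_width: 0.258
```

Call:
step_arm:
  moves:
    - [[0,0,0,0,0,0,12],[0,0,0,0,0,0,12],[0,0,0,0,0,0,12],[0,0,0,0,0,0,12],[0,0,0,0,0,0,12]]

```text
time_s: 29.63
tcp_pos: [0.6743, -0.0115, 0.0655]
ee_rot: [[-0.09, 0.002, -0.996], [0.996, -0.0, -0.09], [-0.0, -1.0, -0.002]]
wrist_force: [-0.4, -0.3, 6.1]
gripper_width: 0.243
```

Call:
step_arm:
  moves:
    - [[0,0,0,0,-1.5,0,12],[0,0,0,0,-3.5,0,12],[0,0,0,0,-6,0,12],[0,0,0,0,-9,0,12],[0,0,0,0,-11.5,0,12]]

```text
time_s: 30.05
tcp_pos: [0.673, -0.0115, 0.1799]
ee_rot: [[-0.09, -0.001, -0.996], [0.996, 0.0, -0.09], [0.0, -1.0, 0.001]]
wrist_force: [0.7, 0.6, -1.2]
gripper_width: 0.247
```

Call:
step_arm:
  moves:
    - [[0,0,0,0,0,0,12],[0,0,0,0,0,0,12],[0,0,0,0,0,0,12],[0,0,0,0,0,0,12],[0,0,0,0,0,0,12]]

```text
time_s: 30.47
tcp_pos: [0.6726, -0.0116, 0.1771]
ee_rot: [[-0.09, -0.004, -0.996], [0.996, -0.0, -0.09], [-0.0, -1.0, 0.004]]
wrist_force: [0.5, -0.6, -1.0]
gripper_width: 0.243
```

```bash
python3 - <<'E'
from pl import *
snap('wrist','w16.png');snap('scene','s16.png')
plan([(.608,-.0174,.18,95.1,12)],vmax=.018)
a=cv2.imread('pics/s16.png');b=cv2.imread('pics/w16.png')
cv2.imwrite('pics/m16.png',np.hstack([cv2.resize(a[160:300,240:380],None,fx=2.8,fy=2.8569),cv2.resize(b[100:300,220:420],None,fx=2,fy=2)]))
E
```

```text
t 30.6 tcp [ 0.673  -0.0115  0.1778] phi 95.2 F [-0.9 -0.7 -0. ] w 0.242
[[-0.001,0.0,0.0,0.0,-0.05,1.63,12],
 [-0.001,0.0,0.0,0.0,-0.1,3.26,12],
 [-0.002,0.001,0.0,0.0,-0.16,4.89,12],
 [-0.002,0.001,0.0,0.0,-0.21,6.52,12],
 [-0.002,0.001,0.0,0.0,-0.21,6.52,12]]
```

View pics/m16.png

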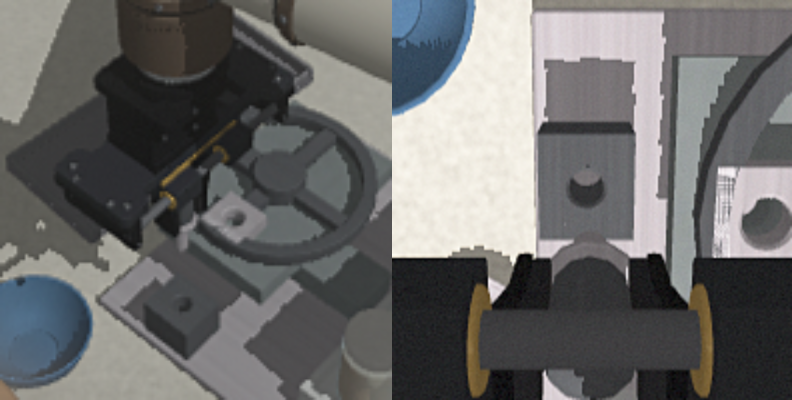

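```bash
python3 - <<'E'
from pl import *
c=optics.capture('wrist')
print('park',[ray(c,317.5,193.5,z).round(4).tolist() for z in (.04,.045,.05)],'hole',ray(c,407.5,211,.104).round(4),r.sense()['tcp_pos'])
b=cv2.imread('pics/w16.png');cv2.imwrite('pics/w16a.png',cv2.resize(b[150:240,270:430],None,fx=5,fy=5,interpolation=2))
E
```

```text
park [[0.6739, -0.0101, 0.04], [0.674, -0.0114, 0.045], [0.6741, -0.0126, 0.05]] hole [ 0.6076 -0.0187  0.104 ] [ 0.67314318 -0.01154377  0.17805136]
```

View pics/w16a.png

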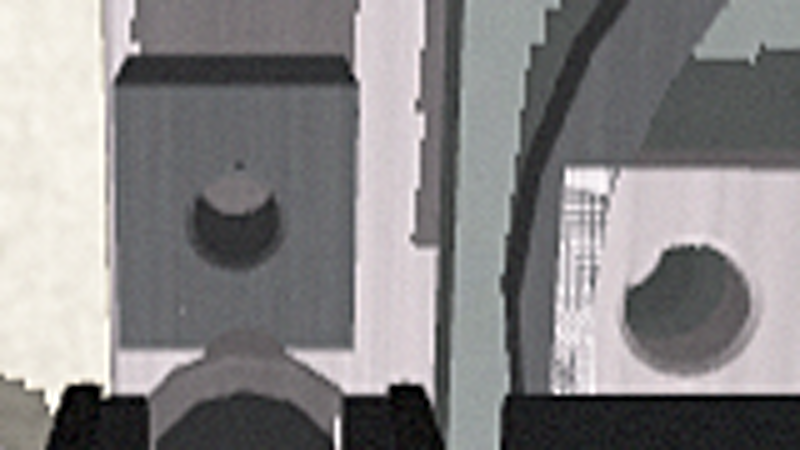

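Call:
step_arm:
  moves:
    - [[0,0,0,0,0,1.3,12],[0,0,0,0,0,2.6,12],[0,0,0,0,0,4,12],[0,0,0,0,0,5.4,12],[0,0,0,0,0,6.5,12]]

```text
time_s: 31.03
tcp_pos: [0.6076, -0.0174, 0.1788]
ee_rot: [[-0.09, -0.001, -0.996], [0.996, -0.0, -0.09], [0.0, -1.0, 0.001]]
wrist_force: [0.3, -0.0, -0.3]
gripper_width: 0.244
```

Call:
step_arm:
  moves:
    - [[0,0,0,0,0,0,12],[0,0,0,0,0,0,12],[0,0,0,0,0,0,12],[0,0,0,0,0,0,12],[0,0,0,0,0,0,12]]

```text
time_s: 31.45
tcp_pos: [0.6093, -0.0172, 0.1788]
ee_rot: [[-0.09, -0.0, -0.996], [0.996, -0.0, -0.09], [-0.0, -1.0, 0.0]]
wrist_force: [0.2, -0.1, -0.4]
gripper_width: 0.243
```

```bash
python3 - <<'E'
from pl import *
snap('scene','s17.png');snap('top','t17.png')
plan([(.6078,-.0175,.158,95.1,12)],vmax=.018)
a=cv2.imread('pics/s17.png')
cv2.imwrite('pics/m17.png',cv2.resize(a[190:260,270:370],None,fx=7,fy=7,interpolation=2))
E
```

```text
t 31.6 tcp [ 0.6091 -0.0173  0.1788] phi 95.2 F [-0.5  0.7 -1. ] w 0.242
[[0.0,0.0,0.0,0.0,1.04,0.07,12],
 [0.0,0.001,0.0,-0.01,2.08,0.13,12],
 [0.0,0.001,0.0,-0.01,2.08,0.13,12],
 [0.0,0.001,0.0,-0.01,2.08,0.13,12],
 [0.0,0.001,0.0,-0.01,2.08,0.13,12]]
```

View pics/m17.png

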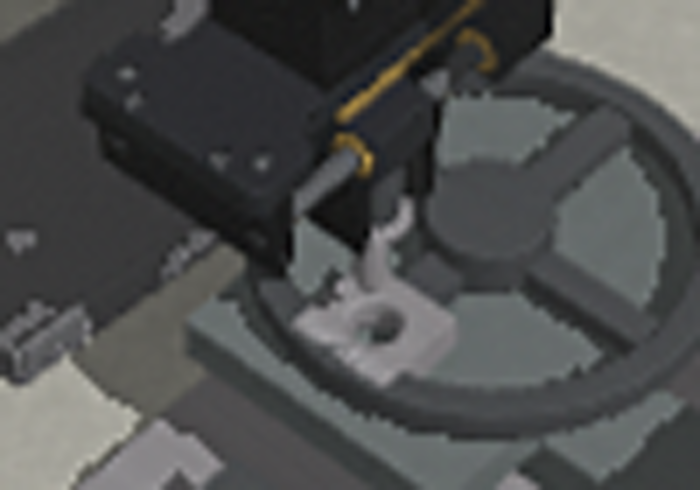

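Call:
step_arm:
  moves:
    - [[0,0,0,0,0.5,0.1,12],[0,0,0,0,1,0.12,12],[0,0,0,0,1.5,0.12,12],[0,0,0,0,2,0.12,12],[0,0,0,0,2.5,0.12,12]]

```text
time_s: 31.97
tcp_pos: [0.6074, -0.0175, 0.1533]
ee_rot: [[-0.09, -0.001, -0.996], [0.996, -0.0, -0.09], [-0.0, -1.0, 0.001]]
wrist_force: [0.2, 0.0, -1.0]
gripper_width: 0.245
```

Call:
step_arm:
  moves:
    - [[0,0,0,0,0.3,0,12],[0,0,0,0,0.6,0,12],[0,0,0,0,0.9,0,12],[0,0,0,0,1.2,0,12],[0,0,0,0,1.2,0,12]]

```text
time_s: 32.38
tcp_pos: [0.6072, -0.0174, 0.1414]
ee_rot: [[-0.09, -0.001, -0.996], [0.996, -0.0, -0.09], [0.0, -1.0, 0.001]]
wrist_force: [-0.3, -0.1, -1.4]
gripper_width: 0.244
```

Call:
step_arm:
  moves:
    - [[0,0,0,0,0.3,0,12],[0,0,0,0,0.6,0,12],[0,0,0,0,0.9,0,12],[0,0,0,0,1.2,0,12],[0,0,0,0,1.4,0,12]]

```text
time_s: 32.8
tcp_pos: [0.6074, -0.0174, 0.1276]
ee_rot: [[-0.09, -0.001, -0.996], [0.996, -0.0, -0.09], [0.0, -1.0, 0.001]]
wrist_force: [0.3, 0.6, -1.3]
gripper_width: 0.241
```

Call:
step_arm:
  moves:
    - [[0,0,0,0,0.1,0,12],[0,0,0,0,0.2,0,12],[0,0,0,0,0.3,0,12],[0,0,0,0,0.3,0,12],[0,0,0,0,0.3,0,12]]

```text
time_s: 33.22
tcp_pos: [0.6076, -0.0175, 0.1252]
ee_rot: [[-0.09, 0.0, -0.996], [0.996, -0.0, -0.09], [-0.0, -1.0, -0.0]]
wrist_force: [-0.9, -0.3, -2.1]
gripper_width: 0.24
```

Call:
step_arm:
  moves:
    - [[0,0,0,0,0.1,0,12],[0,0,0,0,0.2,0,12],[0,0,0,0,0.3,0,12],[0,0,0,0,0.3,0,12],[0,0,0,0,0.3,0,12]]

```text
time_s: 33.63
tcp_pos: [0.6075, -0.0174, 0.122]
ee_rot: [[-0.09, -0.0, -0.996], [0.996, -0.0, -0.09], [-0.0, -1.0, 0.0]]
wrist_force: [0.5, 0.4, -1.7]
gripper_width: 0.241
```

Call:
step_arm:
  moves:
    - [[0,0,0,0,0.1,0,12],[0,0,0,0,0.2,0,12],[0,0,0,0,0.3,0,12],[0,0,0,0,0.3,0,12],[0,0,0,0,0.3,0,12]]

```text
time_s: 34.05
tcp_pos: [0.6076, -0.0174, 0.1195]
ee_rot: [[-0.09, 0.0, -0.996], [0.996, -0.0, -0.09], [-0.0, -1.0, -0.0]]
wrist_force: [-0.8, 0.6, 2.3]
gripper_width: 0.244
```

```bash
python3 - <<'E'
from pl import *
s=r.sense();print(s['tcp_pos'],s['wrist_force'])
snap('scene','s18.png');a=cv2.imread('pics/s18.png')
cv2.imwrite('pics/m18.png',cv2.resize(a[190:260,270:370],None,fx=7,fy=7,interpolation=2))
E
```

```text
[ 0.60758785 -0.01744398  0.11952742] [-0.77897578  0.63791085  2.28817397]
```

View pics/m18.png

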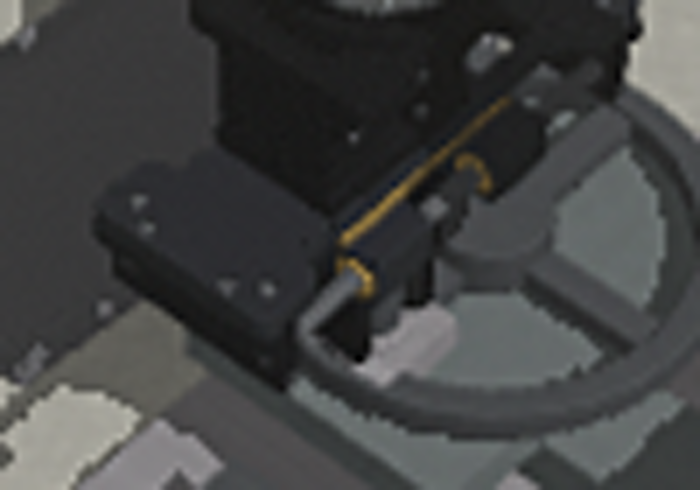

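Call:
step_arm:
  moves:
    - [[0,0,0,0,0.05,0,12],[0,0,0,0,0.1,0,12],[0,0,0,0,0.15,0,12],[0,0,0,0,0.15,0,12],[0,0,0,0,0.15,0,12]]

```text
time_s: 34.52
tcp_pos: [0.6076, -0.0175, 0.1194]
ee_rot: [[-0.09, 0.001, -0.996], [0.996, -0.0, -0.09], [-0.0, -1.0, -0.001]]
wrist_force: [-4.5, 0.9, 10.0]
gripper_width: 0.241
```

Call:
step_arm:
  moves:
    - [[0,0,0,0,0,0,20],[0,0,0,0,0,0,35],[0,0,0,0,0,0,45],[0,0,0,0,0,0,50],[0,0,0,0,0,0,55]]

```text
time_s: 34.93
tcp_pos: [0.6083, -0.0173, 0.1181]
ee_rot: [[-0.09, 0.002, -0.996], [0.996, 0.0, -0.09], [0.0, -1.0, -0.002]]
wrist_force: [0.2, 0.5, -0.7]
gripper_width: 0.466
```

Call:
step_arm:
  moves:
    - [[0,0,0,0,-1,0,60],[0,0,0,0,-3.5,0,60],[0,0,0,0,-7,0,70],[0,0,0,0,-11,0,80],[0,0,0,0,-15,0,90]]

```text
time_s: 35.35
tcp_pos: [0.6059, -0.0177, 0.2681]
ee_rot: [[-0.09, -0.005, -0.996], [0.996, -0.001, -0.09], [-0.0, -1.0, 0.005]]
wrist_force: [1.6, -0.0, -0.2]
gripper_width: 0.745
```

Call:
step_arm:
  moves:
    - [[0,0,0,2,0,0.7,100],[0,0,0,4,0,1.4,100],[0,0,0,5.5,0,2,100],[0,0,0,6,0,2.5,100],[0,0,0,6,0,2.5,100]]

```text
time_s: 35.77
tcp_pos: [0.5757, 0.0407, 0.2673]
ee_rot: [[-0.091, -0.002, -0.996], [0.996, -0.0, -0.091], [-0.0, -1.0, 0.002]]
wrist_force: [-0.1, -0.3, -0.3]
gripper_width: 0.993
```

```bash
python3 - <<'E'
from pl import *
import pickle
c=snap('wrist','w19.png');snap('scene','s19.png')
pickle.dump(c,open('w19.pkl','wb'));print(r.sense()['tcp_pos'],r.sense()['time_s'])
a=cv2.imread('pics/s19.png');b=cv2.imread('pics/w19.png')
cv2.imwrite('pics/m19.png',np.hstack([cv2.resize(a[180:330,260:440],None,fx=2.5,fy=2.5),cv2.resize(b[0:150,200:340],None,fx=2.5,fy=2.5)]))
E
```

```text
[0.57690907 0.03972847 0.26734598] 35.8667
```

View pics/m19.png

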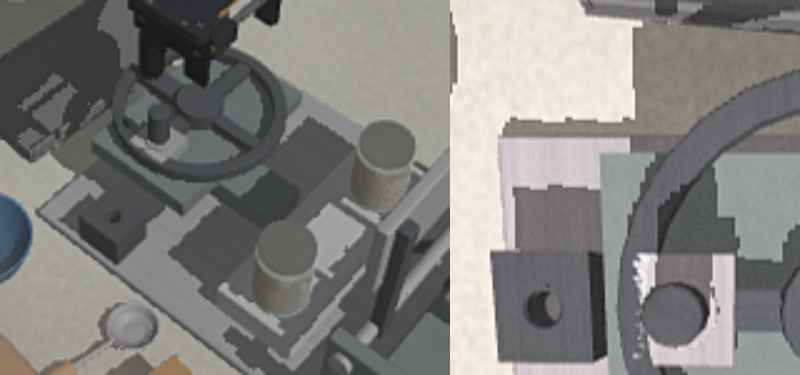

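```bash
python3 - <<'E'
from pl import *
a=cv2.imread('pics/s19.png');cv2.imwrite('pics/m19b.png',cv2.resize(a[210:310,300:430],None,fx=6,fy=6,interpolation=2))
E
```

```text
(no output)
```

View pics/m19b.png

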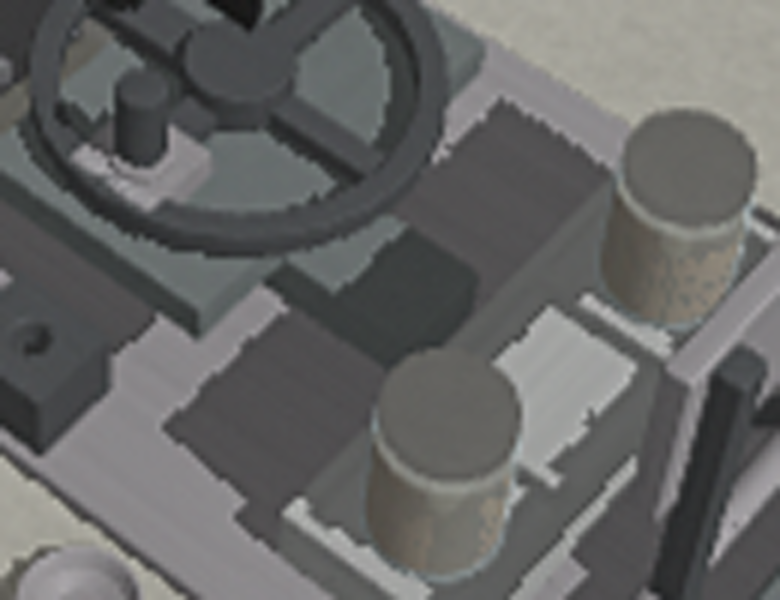

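```bash
python3 - <<'E'
from pl import *
T=optics.capture('top');import pickle
cv2.imwrite('pics/t20.png',T['image'][:,:,::-1])
plan([(.608,.152,.21,95.1,100),(.608,.152,.070,95.1,100,6)],vmax=.035)
E
```

```text
t 35.9 tcp [0.5772 0.0395 0.2673] phi 95.1 F [ 0.  -0.3 -0.1] w 0.998
[[0.0,0.0,0.0,2.73,1.43,-1.02,100],
 [-0.001,0.0,0.0,5.46,2.86,-2.04,100],
 [-0.001,0.0,0.0,8.2,4.29,-3.06,100],
 [-0.001,0.001,0.0,10.93,5.72,-4.08,100],
 [-0.001,0.001,0.0,10.93,8.06,-4.08,100]]
[[0.0,0.0,0.0,0.0,2.33,0.0,100],
 [0.0,0.0,0.0,0.0,4.66,0.0,100],
 [0.0,0.0,0.0,0.0,7.0,0.0,100],
 [0.0,0.0,0.0,0.0,9.33,0.0,100],
 [0.0,0.0,0.0,0.0,11.66,0.0,100]]
```

Call:
step_arm:
  moves:
    - [[0,0,0,2.7,1.4,-1,100],[0,0,0,5.5,2.8,-2,100],[0,0,0,8.2,4,-3.06,100],[0,0,0,10.9,5,-4.08,100],[0,0,0,10.9,6.5,-4.08,100]]

```text
time_s: 36.33
tcp_pos: [0.6104, 0.1556, 0.2019]
ee_rot: [[-0.093, 0.002, -0.996], [0.996, 0.001, -0.093], [0.0, -1.0, -0.002]]
wrist_force: [1.0, -0.3, -0.4]
gripper_width: 0.997
```

Call:
step_arm:
  moves:
    - [[0,0,0,0,0,0,100],[0,0,0,0,0,0,100],[0,0,0,0,1,0,100],[0,0,0,0,2,0,100],[0,0,0,0,4,0,100]]

```text
time_s: 36.75
tcp_pos: [0.6096, 0.1519, 0.1647]
ee_rot: [[-0.089, 0.005, -0.996], [0.996, 0.002, -0.089], [0.002, -1.0, -0.006]]
wrist_force: [0.4, -0.2, -0.6]
gripper_width: 1.0
```

```bash
python3 - <<'E'
from pl import *
c=snap('wrist','w21.png');print(proj(c,[.608,.152,.111]))
plan([(.608,.152,.070,95.1,100,5)],vmax=.035)
E
```

```text
[321.80900668 221.81322275]
t 36.8 tcp [0.6062 0.1509 0.1584] phi 95.0 F [-1.8 -0.3 -4.2] w 0.999
[[-0.001,0.0,0.0,0.02,1.77,-0.05,100],
 [-0.002,-0.001,0.0,0.04,3.54,-0.1,100],
 [-0.003,-0.001,0.0,0.06,5.31,-0.14,100],
 [-0.004,-0.001,0.0,0.07,7.07,-0.19,100],
 [-0.005,-0.001,0.0,0.09,8.84,-0.24,100]]
```

View pics/w21.png

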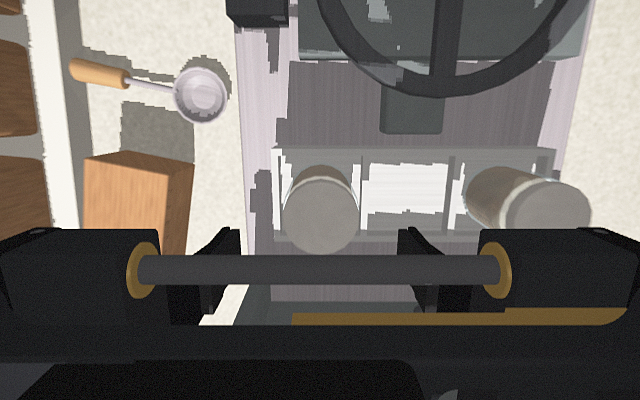

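Call:
step_arm:
  moves:
    - [[0,0,0,0,2,0,100],[0,0,0,0,4,0,100],[0,0,0,0,6,0,100],[0,0,0,0,8,0,100],[0,0,0,0,9.2,0,100]]

```text
time_s: 37.22
tcp_pos: [0.6069, 0.1511, 0.0686]
ee_rot: [[-0.089, -0.003, -0.996], [0.996, -0.001, -0.089], [-0.001, -1.0, 0.003]]
wrist_force: [-0.9, -0.1, -0.1]
gripper_width: 1.001
```

Call:
step_arm:
  moves:
    - [[0,0,0,0,0,0,100],[0,0,0,0,0,0,90],[0,0,0,0,0,0,75],[0,0,0,0,0,0,60],[0,0,0,0,0,0,45]]

```text
time_s: 37.63
tcp_pos: [0.6089, 0.1526, 0.0721]
ee_rot: [[-0.09, 0.002, -0.996], [0.996, 0.001, -0.09], [0.001, -1.0, -0.003]]
wrist_force: [-0.7, 0.3, 0.4]
gripper_width: 0.786
```

Call:
step_arm:
  moves:
    - [[0,0,0,0,0,0,45],[0,0,0,0,0,0,45],[0,0,0,0,0,0,45],[0,0,0,0,0,0,45],[0,0,0,0,0,0,45]]

```text
time_s: 38.05
tcp_pos: [0.6085, 0.1525, 0.0714]
ee_rot: [[-0.09, 0.001, -0.996], [0.996, 0.0, -0.09], [0.0, -1.0, -0.001]]
wrist_force: [-1.4, 0.5, 5.7]
gripper_width: 0.658
```

```bash
python3 - <<'E'
from pl import *
p=r.sense()['tcp_pos']
plan([(p[0],p[1],.25,95.1,45),(.58,-.2115,.25,92,45)])
E
```

```text
t 38.0 tcp [0.6085 0.1525 0.0714] phi 95.2 F [-1.4  0.5  5.7] w 0.658
[[0.0,0.0,0.0,0.0,-3.57,0.0,45],
 [0.0,0.001,0.0,0.0,-7.14,-0.01,45],
 [0.001,0.001,0.0,0.0,-10.71,-0.01,45],
 [0.001,0.001,0.0,0.0,-14.28,-0.02,45],
 [0.001,0.001,0.0,0.0,-17.86,-0.02,45]]
[[0.0,0.006,0.0,-3.6,0.0,0.61,45],
 [0.0,0.011,0.0,-7.2,0.0,1.21,45],
 [0.0,0.017,0.0,-10.8,0.0,1.82,45],
 [0.0,0.022,0.0,-14.4,0.0,2.43,45],
 [0.0,0.027,0.0,-18.0,0.0,3.04,45]]
[[0.0,0.006,0.0,-3.61,0.0,0.51,45],
 [0.0,0.011,0.0,-7.23,0.0,1.02,45],
 [0.0,0.017,0.0,-10.84,0.0,1.53,45],
 [0.0,0.022,0.0,-14.46,-0.01,2.04,45],
 [0.0,0.027,0.0,-18.07,-0.01,2.56,45]]
```

Call:
step_arm:
  moves:
    - [[0,0,0,0,-1.5,0,45],[0,0,0,0,-5,0,45],[0,0,0,0,-9,0,45],[0,0,0,0,-13,0,45],[0,0,0,0,-17,0,45]]

```text
time_s: 38.47
tcp_pos: [0.6069, 0.152, 0.2405]
ee_rot: [[-0.09, -0.004, -0.996], [0.996, -0.001, -0.09], [-0.001, -1.0, 0.004]]
wrist_force: [1.5, -0.1, -3.1]
gripper_width: 0.655
```

Call:
step_arm:
  moves:
    - [[0,0.006,0,-2,-0.8,0.3,45],[0,0.011,0,-5.5,-0.8,0.9,45],[0,0.017,0,-9.5,-0.8,1.6,45],[0,0.022,0,-13.6,-0.8,2.3,45],[0,0.027,0,-17.6,-0.8,3,45]]

```text
time_s: 38.88
tcp_pos: [0.5926, -0.027, 0.247]
ee_rot: [[-0.063, -0.003, -0.998], [0.998, 0.0, -0.063], [0.001, -1.0, 0.003]]
wrist_force: [0.3, 0.5, -3.5]
gripper_width: 0.661
```

Call:
step_arm:
  moves:
    - [[0,0.006,0,-4,0,0.5,45],[0,0.011,0,-8,0,1,45],[0,0.017,0,-12,0,1.6,45],[0,0.022,0,-15.8,0,2.1,45],[0,0.027,0,-18.4,0,2.56,45]]

```text
time_s: 39.3
tcp_pos: [0.5786, -0.2137, 0.2467]
ee_rot: [[-0.033, -0.003, -0.999], [0.999, 0.001, -0.033], [0.001, -1.0, 0.003]]
wrist_force: [0.1, 0.1, -2.5]
gripper_width: 0.656
```

```bash
python3 - <<'E'
from pl import *
snap('scene','s22.png')
plan([(.58,-.2115,.10,91,45)],vmax=.03)
E
```

```text
t 39.4 tcp [ 0.5779 -0.217   0.2466] phi 91.7 F [ 1.5 -1.6 -2.5] w 0.66
[[-0.001,0.002,0.0,0.11,2.93,-0.06,45],
 [-0.002,0.005,0.0,0.22,5.86,-0.12,45],
 [-0.003,0.007,0.0,0.33,8.79,-0.17,45],
 [-0.004,0.01,-0.001,0.44,11.72,-0.23,45],
 [-0.004,0.012,-0.001,0.55,14.65,-0.29,45]]
```

View pics/s22.png

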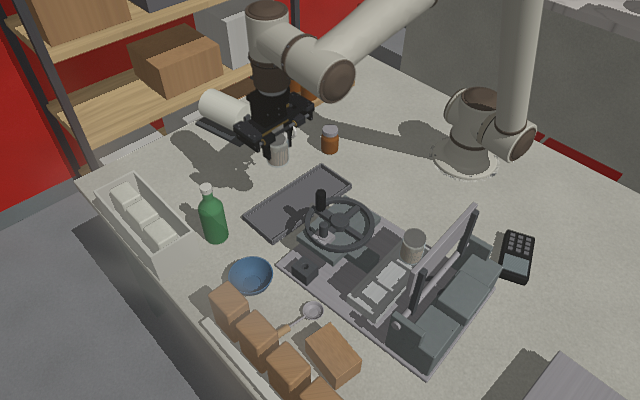

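Call:
step_arm:
  moves:
    - [[0,0,0,0,2,0,45],[0,0,0,0,5,0,45],[0,0,0,0,8.5,0,45],[0,0,0,0,12,0,45],[0,0,0,0,15,0,45]]

```text
time_s: 39.77
tcp_pos: [0.5779, -0.2104, 0.0949]
ee_rot: [[-0.035, -0.004, -0.999], [0.999, 0.002, -0.035], [0.002, -1.0, 0.004]]
wrist_force: [0.2, 0.9, -3.4]
gripper_width: 0.659
```

Call:
step_arm:
  moves:
    - [[0,0,0,0,0,0,45],[0,0,0,0,0,0,45],[0,0,0,0,0,0,45],[0,0,0,0,0,0,45],[0,0,0,0,0,0,45]]

```text
time_s: 40.18
tcp_pos: [0.5815, -0.2111, 0.1011]
ee_rot: [[-0.036, 0.005, -0.999], [0.999, -0.001, -0.036], [-0.001, -1.0, -0.005]]
wrist_force: [0.0, -0.2, -3.2]
gripper_width: 0.659
```

```bash
python3 - <<'E'
from pl import *
plan([(.58,-.2115,.047,91,45)],vmax=.013)
E
```

```text
t 40.2 tcp [ 0.5815 -0.2111  0.1011] phi 92.1 F [ 0.  -0.2 -3.2] w 0.659
[[0.001,0.004,0.0,-0.01,1.08,0.04,45],
 [0.002,0.008,0.0,-0.01,2.16,0.07,45],
 [0.003,0.011,0.0,-0.02,3.25,0.11,45],
 [0.004,0.015,-0.001,-0.03,4.33,0.14,45],
 [0.005,0.019,-0.001,-0.03,5.41,0.18,45]]
```

Call:
step_arm:
  moves:
    - [[0,0,0,0,1.1,0,45],[0,0,0,0,2.2,0,45],[0,0,0,0,3.2,0,45],[0,0,0,0,4.2,0,45],[0,0,0,0,5,0,45]]

```text
time_s: 40.6
tcp_pos: [0.5792, -0.2108, 0.0466]
ee_rot: [[-0.036, -0.002, -0.999], [0.999, 0.0, -0.036], [0.0, -1.0, 0.002]]
wrist_force: [0.7, 0.3, -2.2]
gripper_width: 0.664
```

Call:
step_arm:
  moves:
    - [[0,0,0,0,0.1,0,45],[0,0,0,0,0.2,0,45],[0,0,0,0,0.3,0,45],[0,0,0,0,0.3,0,45],[0,0,0,0,0.3,0,45]]

```text
time_s: 41.02
tcp_pos: [0.58, -0.211, 0.046]
ee_rot: [[-0.036, 0.0, -0.999], [0.999, -0.0, -0.036], [-0.0, -1.0, -0.0]]
wrist_force: [-1.8, 0.7, -0.7]
gripper_width: 0.659
```

Call:
step_arm:
  moves:
    - [[0,0,0,0,0,0,60],[0,0,0,0,0,0,75],[0,0,0,0,0,0,90],[0,0,0,0,0,0,100],[0,0,0,0,0,0,100]]

```text
time_s: 41.43
tcp_pos: [0.5807, -0.211, 0.0459]
ee_rot: [[-0.036, 0.002, -0.999], [0.999, -0.0, -0.036], [-0.0, -1.0, -0.002]]
wrist_force: [-0.9, 0.1, 0.1]
gripper_width: 0.883
```

Call:
step_arm:
  moves:
    - [[0,0,0,0,-1,0,100],[0,0,0,0,-4,0,100],[0,0,0,0,-8,0,100],[0,0,0,0,-12,0,100],[0,0,0,0,-16,0,100]]

```text
time_s: 41.85
tcp_pos: [0.5799, -0.2109, 0.2083]
ee_rot: [[-0.036, 0.001, -0.999], [0.999, -0.0, -0.036], [-0.0, -1.0, -0.001]]
wrist_force: [0.9, 0.2, -0.4]
gripper_width: 0.999
```

Call:
step_arm:
  moves:
    - [[0,0,0,0,-1,0,100],[0,0,0,0,-2,0,100],[0,0,0,0,-3,0,100],[0,0,0,0,-4,0,100],[0,0,0,0,-4,0,100]]

```text
time_s: 42.27
tcp_pos: [0.5807, -0.2112, 0.247]
ee_rot: [[-0.036, 0.002, -0.999], [0.999, -0.001, -0.036], [-0.001, -1.0, -0.002]]
wrist_force: [0.7, -1.1, 0.8]
gripper_width: 1.0
```

```bash
python3 - <<'E'
from pl import *
snap('scene','s23.png')
plan([(.4498,.1375,.25,95,100)])
E
```

```text
t 42.3 tcp [ 0.5802 -0.211   0.2457] phi 92.1 F [ 0.  -0.1  0.1] w 1.003
[[0.0,-0.005,0.0,3.53,-0.04,1.18,100],
 [0.0,-0.01,0.0,7.06,-0.09,2.36,100],
 [0.0,-0.015,0.0,10.59,-0.13,3.53,100],
 [0.0,-0.021,0.0,14.12,-0.17,4.71,100],
 [0.0,-0.026,0.0,17.65,-0.22,5.89,100]]
[[0.0,-0.005,0.0,3.56,-0.04,1.09,100],
 [0.0,-0.01,0.0,7.11,-0.09,2.17,100],
 [0.0,-0.015,0.0,10.67,-0.13,3.26,100],
 [0.0,-0.02,0.0,14.23,-0.17,4.35,100],
 [0.0,-0.025,0.0,17.79,-0.22,5.43,100]]
```

View pics/s23.png

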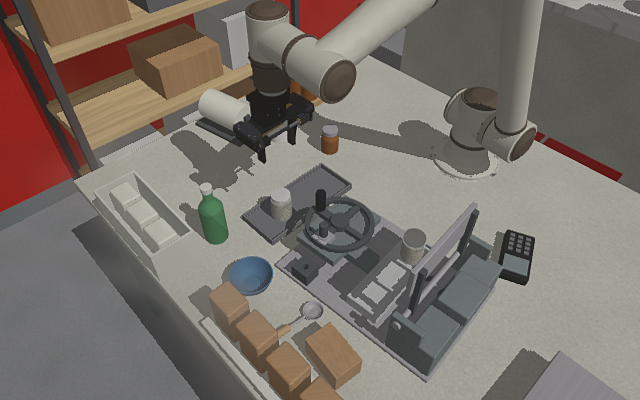

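Jar 1 stands in the tray at (281,205). Now the second one.

Call:
step_arm:
  moves:
    - [[0,-0.005,0,2.5,0,0.8,100],[0,-0.01,0,6.5,0,2.2,100],[0,-0.015,0,10.5,0,3.5,100],[0,-0.021,0,14.1,0,4.7,100],[0,-0.026,0,17.6,0,5.9,100]]

```text
time_s: 42.73
tcp_pos: [0.5131, -0.0357, 0.244]
ee_rot: [[-0.062, -0.003, -0.998], [0.998, -0.0, -0.062], [-0.0, -1.0, 0.003]]
wrist_force: [1.0, -0.2, -0.2]
gripper_width: 0.998
```

Call:
step_arm:
  moves:
    - [[0,-0.005,0,4,0,1.2,100],[0,-0.01,0,8,0,2.4,100],[0,-0.015,0,12,0,3.7,100],[0,-0.02,0,15.5,0,4.7,100],[0,-0.025,0,17.8,0,5.4,100]]

```text
time_s: 43.15
tcp_pos: [0.448, 0.1393, 0.2445]
ee_rot: [[-0.089, -0.002, -0.996], [0.996, -0.001, -0.089], [-0.001, -1.0, 0.002]]
wrist_force: [0.6, 0.3, 0.7]
gripper_width: 0.998
```

Call:
step_arm:
  moves:
    - [[0,0,0,0,1,0,100],[0,0,0,0,3,0,100],[0,0,0,0,5,0,100],[0,0,0,0,7,0,100],[0,0,0,0,8,0,100]]

```text
time_s: 43.57
tcp_pos: [0.4477, 0.1362, 0.162]
ee_rot: [[-0.087, -0.006, -0.996], [0.996, -0.003, -0.087], [-0.003, -1.0, 0.006]]
wrist_force: [-0.4, -0.2, 0.2]
gripper_width: 1.003
```

```bash
python3 - <<'E'
from pl import *
c=snap('wrist','w24.png');print(proj(c,[.4498,.1373,.111]))
plan([(.4498,.1373,.0715,95.1,100,5)],vmax=.035)
E
```

```text
[315.48625847 224.31719541]
t 43.6 tcp [0.4471 0.1358 0.1609] phi 94.9 F [-0.7 -0.  -1.3] w 1.001
[[-0.002,-0.001,-0.001,0.03,1.79,-0.07,100],
 [-0.004,-0.001,-0.002,0.07,3.57,-0.14,100],
 [-0.005,-0.002,-0.002,0.1,5.36,-0.22,100],
 [-0.007,-0.002,-0.003,0.13,7.15,-0.29,100],
 [-0.009,-0.003,-0.004,0.17,8.93,-0.36,100]]
```

View pics/w24.png

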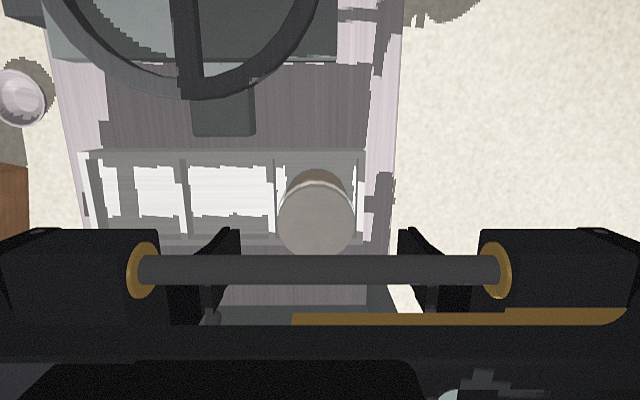

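Call:
step_arm:
  moves:
    - [[0,0,0,0,2,0,100],[0,0,0,0,4,0,100],[0,0,0,0,6,-0.1,100],[0,0,0,0,8,-0.1,100],[0,0,0,0,9.1,-0.1,100]]

```text
time_s: 44.03
tcp_pos: [0.4495, 0.1364, 0.0722]
ee_rot: [[-0.086, -0.004, -0.996], [0.996, -0.002, -0.086], [-0.002, -1.0, 0.004]]
wrist_force: [0.6, 0.1, -0.3]
gripper_width: 1.003
```

Call:
step_arm:
  moves:
    - [[0,0,0,0,0,0,100],[0,0,0,0,0,0,90],[0,0,0,0,0,0,75],[0,0,0,0,0,0,60],[0,0,0,0,0,0,45]]

```text
time_s: 44.45
tcp_pos: [0.4514, 0.1376, 0.0755]
ee_rot: [[-0.087, 0.002, -0.996], [0.996, 0.001, -0.087], [0.001, -1.0, -0.002]]
wrist_force: [-0.0, -0.8, 0.8]
gripper_width: 0.781
```

Call:
step_arm:
  moves:
    - [[0,0,0,0,0,0,45],[0,0,0,0,0,0,45],[0,0,0,0,0,0,45],[0,0,0,0,0,0,45],[0,0,0,0,0,0,45]]

```text
time_s: 44.87
tcp_pos: [0.4506, 0.1371, 0.0751]
ee_rot: [[-0.087, -0.0, -0.996], [0.996, -0.0, -0.087], [-0.0, -1.0, 0.0]]
wrist_force: [-3.2, 0.6, 5.6]
gripper_width: 0.661
```

Call:
step_arm:
  moves:
    - [[0,0,0,0,-1.5,0,45],[0,0,0,0,-5,0,45],[0,0,0,0,-9,0,45],[0,0,0,0,-13,0,45],[0,0,0,0,-17,0,45]]

```text
time_s: 45.28
tcp_pos: [0.45, 0.1368, 0.2456]
ee_rot: [[-0.087, -0.001, -0.996], [0.996, -0.0, -0.087], [-0.0, -1.0, 0.002]]
wrist_force: [1.1, 0.5, -2.6]
gripper_width: 0.66
```

```bash
python3 - <<'E'
from pl import *
plan([(.445,-.2135,.25,92,45)])
E
```

```text
t 45.3 tcp [0.45   0.1368 0.2456] phi 95.0 F [ 1.1  0.5 -2.6] w 0.66
[[0.0,0.006,0.0,-3.87,-0.05,0.39,45],
 [0.0,0.012,0.0,-7.75,-0.1,0.79,45],
 [-0.001,0.017,0.0,-11.62,-0.14,1.18,45],
 [-0.001,0.023,0.0,-15.49,-0.19,1.57,45],
 [-0.001,0.029,0.0,-19.37,-0.24,1.96,45]]
[[0.0,0.006,0.0,-3.88,-0.05,0.28,45],
 [0.0,0.011,0.0,-7.76,-0.1,0.56,45],
 [0.0,0.017,0.0,-11.64,-0.14,0.84,45],
 [-0.001,0.023,0.0,-15.53,-0.19,1.12,45],
 [-0.001,0.023,0.0,-15.53,-0.19,1.12,45]]
```

Call:
step_arm:
  moves:
    - [[0,0.006,0,-2.5,0,0.3,45],[0,0.012,0,-6,0,0.7,45],[0,0.017,0,-10,0,1.1,45],[0,0.023,0,-14,0,1.5,45],[0,0.029,0,-18,0,1.9,45]]

```text
time_s: 45.7
tcp_pos: [0.4466, -0.0452, 0.2439]
ee_rot: [[-0.059, -0.001, -0.998], [0.998, 0.001, -0.059], [0.001, -1.0, 0.001]]
wrist_force: [0.8, 0.3, -3.1]
gripper_width: 0.655
```

Call:
step_arm:
  moves:
    - [[0,0.006,0,-4,0,0.3,45],[0,0.011,0,-8,0,0.6,45],[0,0.017,0,-12,0,0.9,45],[0,0.023,0,-15,0,1.2,45],[0,0.023,0,-16.9,0,1.2,45]]

```text
time_s: 46.12
tcp_pos: [0.4441, -0.2157, 0.2434]
ee_rot: [[-0.032, -0.002, -0.999], [1.0, 0.001, -0.032], [0.001, -1.0, 0.002]]
wrist_force: [0.9, 0.5, -4.0]
gripper_width: 0.661
```

Call:
step_arm:
  moves:
    - [[0,0,0,0,0,0,45],[0,0,0,0,2,0,45],[0,0,0,0,5,0,45],[0,0,0,0,8,0,45],[0,0,0,0,11,0,45]]

```text
time_s: 46.53
tcp_pos: [0.4449, -0.2126, 0.1331]
ee_rot: [[-0.035, 0.0, -0.999], [0.999, 0.001, -0.035], [0.001, -1.0, -0.0]]
wrist_force: [0.0, 0.1, -3.2]
gripper_width: 0.658
```

Call:
step_arm:
  moves:
    - [[0,0,0,0,2,0,45],[0,0,0,0,3,0,45],[0,0,0,0,3,0,45],[0,0,0,0,3,0,45],[0,0,0,0,3,0,45]]

```text
time_s: 46.95
tcp_pos: [0.4462, -0.213, 0.1053]
ee_rot: [[-0.036, 0.002, -0.999], [0.999, -0.0, -0.036], [-0.0, -1.0, -0.002]]
wrist_force: [-0.4, -1.2, -3.0]
gripper_width: 0.659
```

```bash
python3 - <<'E'
from pl import *
plan([(.445,-.2135,.051,92,45)],vmax=.013)
E
```

```text
t 47.0 tcp [ 0.4462 -0.213   0.1053] phi 92.0 F [-0.4 -1.2 -3. ] w 0.659
[[0.0,0.0,0.0,-0.01,1.09,0.03,45],
 [0.001,0.0,0.0,-0.02,2.17,0.05,45],
 [0.001,0.0,0.0,-0.03,3.26,0.08,45],
 [0.001,0.001,0.0,-0.03,4.35,0.1,45],
 [0.002,0.001,0.0,-0.04,5.43,0.13,45]]
```

Call:
step_arm:
  moves:
    - [[0,0,0,0,1.1,0,45],[0,0,0,0,2.2,0,45],[0,0,0,0,3.3,0,45],[0,0,0,0,4.4,0,45],[0,0,0,0,5.2,0,45]]

```text
time_s: 47.37
tcp_pos: [0.4462, -0.2131, 0.0531]
ee_rot: [[-0.035, 0.002, -0.999], [0.999, -0.0, -0.035], [-0.0, -1.0, -0.002]]
wrist_force: [-0.5, 0.3, -3.6]
gripper_width: 0.656
```

Call:
step_arm:
  moves:
    - [[0,0,0,0,0.1,0,45],[0,0,0,0,0.2,0,45],[0,0,0,0,0.3,0,45],[0,0,0,0,0.3,0,45],[0,0,0,0,0.3,0,45]]

```text
time_s: 47.78
tcp_pos: [0.4459, -0.2132, 0.0502]
ee_rot: [[-0.035, 0.001, -0.999], [0.999, -0.0, -0.035], [-0.0, -1.0, -0.001]]
wrist_force: [0.1, -0.8, -3.0]
gripper_width: 0.662
```

Call:
step_arm:
  moves:
    - [[0,0,0,0,0.05,0,45],[0,0,0,0,0.1,0,45],[0,0,0,0,0.15,0,45],[0,0,0,0,0.15,0,45],[0,0,0,0,0.15,0,45]]

```text
time_s: 48.2
tcp_pos: [0.446, -0.2133, 0.0501]
ee_rot: [[-0.036, 0.001, -0.999], [0.999, -0.001, -0.036], [-0.001, -1.0, -0.001]]
wrist_force: [-1.8, 1.8, 10.6]
gripper_width: 0.661
```

Call:
step_arm:
  moves:
    - [[0,0,0,0,0,0,60],[0,0,0,0,0,0,75],[0,0,0,0,0,0,90],[0,0,0,0,0,0,100],[0,0,0,0,0,0,100]]

```text
time_s: 48.62
tcp_pos: [0.4457, -0.2132, 0.0483]
ee_rot: [[-0.035, 0.001, -0.999], [0.999, -0.0, -0.035], [-0.0, -1.0, -0.001]]
wrist_force: [1.2, 0.1, -0.0]
gripper_width: 0.879
```

Call:
step_arm:
  moves:
    - [[0,0,0,0,-1,0,100],[0,0,0,0,-4,0,100],[0,0,0,0,-8,0,100],[0,0,0,0,-12,0,100],[0,0,0,0,-16,0,100]]

```text
time_s: 49.03
tcp_pos: [0.4449, -0.2131, 0.2097]
ee_rot: [[-0.035, -0.001, -0.999], [0.999, -0.0, -0.035], [0.0, -1.0, 0.001]]
wrist_force: [0.9, -0.2, 0.2]
gripper_width: 0.997
```

Call:
step_arm:
  moves:
    - [[0,0,0,-1,-3,2,100],[0,0,0,-2,-6,4,100],[0,0,0,-3,-8,5,100],[0,0,0,-3,-8,5,100],[0,0,0,-3,-8,5,100]]

```text
time_s: 49.45
tcp_pos: [0.3965, -0.2453, 0.2892]
ee_rot: [[-0.034, 0.003, -0.999], [0.999, -0.0, -0.034], [-0.001, -1.0, -0.003]]
wrist_force: [0.5, -0.3, -0.2]
gripper_width: 0.998
```

```bash
python3 - <<'E'
from pl import *
S=snap('scene','s25.png');T=snap('top','t25.png');print(r.sense()['tcp_pos'],r.sense()['time_s'])
a=cv2.imread('pics/s25.png');b=cv2.imread('pics/t25.png')
cv2.imwrite('pics/m25.png',np.hstack([cv2.resize(a[140:290,220:380],None,fx=2.5,fy=3),cv2.resize(b[135:335,230:430],None,fx=2,fy=2.25)]))
E
```

```text
[ 0.3960749  -0.24453021  0.28698004] 49.55
```

View pics/m25.png

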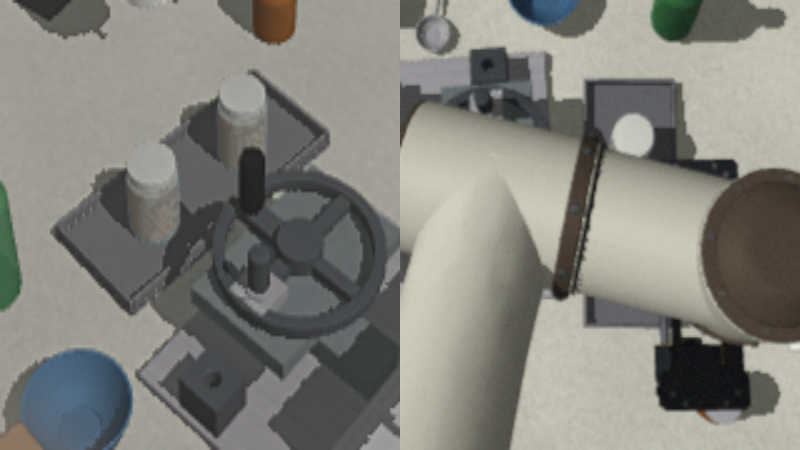

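View pics/s25.png

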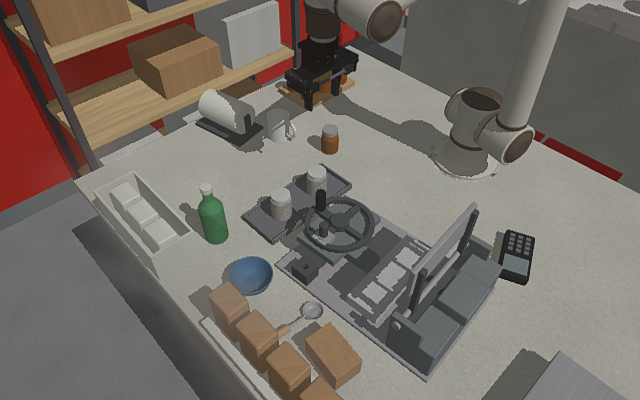

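```bash
python3 - <<'E'
from pl import *
a=cv2.imread('pics/s25.png');b=cv2.imread('pics/s0a.png')
z=cv2.resize(a[160:250,260:345],None,fx=4.6,fy=4.6,interpolation=2)
o=cv2.imread('pics/scene0.png');y=cv2.resize(o[135:190,245:310],None,fx=4.6,fy=4.6,interpolation=2)
h=np.zeros((z.shape[0],y.shape[1],3),np.uint8);h[:y.shape[0]]=y
cv2.imwrite('pics/m26.png',np.hstack([z,h]))
E
```

```text
(no output)
```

View pics/m26.png

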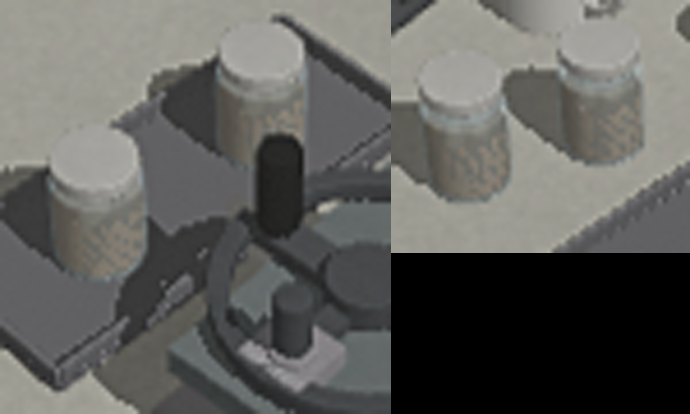

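```bash
python3 - <<'E'
from h import *
print(r.finish_job()); s=r.sense(); print(s['time_s'],s['wrist_force'])
E
```

```text
the job is handed in; nothing more can be done
None
the job is handed in; nothing more can be done
```

I handed in the job at about 50 s; no verdict was reported. Two nut jars were on the counter; the amber one is the salt jar, so I left it.

- **Jars into the press:** I stood one jar in each outer pocket of the press.
- **Flywheel:** I turned it one revolution counter-clockwise by the knob. It stopped about 0.04 rad short because of friction, so I nudged it the rest of the way. The camera then showed the pad hole back within about 1 mm of its starting position.
- **Lock pin:** I moved it from its parking block through both holes until the flange met the pad. The wrist force then rose to about 10 N. It seated 5 mm lower than I had expected from my estimate of its parked height, so I relied on the contact and the picture.
- **Jars into the tray:** I then moved both jars into the sales tray.

**Last checks:** the final scene picture shows both jars upright in the tray, the pin upright in the pad and the head open. The lids sit visibly lower than at the start, though I judged that only by eye. The bystanders in that picture appear unmoved, and the gripper was clear of everything.

**Disagreement:** the fixed cameras differed from each other by up to about 10 mm at the jars. I used the close-up wrist camera and the gripping contacts for the final positions.

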